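# Fetch a spice jar from a case with bypass sliding doors

## Task

A small countertop case with a sloping front has two clear sliding doors on parallel tracks. Slide the rear (left-hand) door to the right, behind the front door, take out the tall spice jar with the black cap that stands behind it, and stand the jar upright on the round cork trivet. Then slide the rear door fully shut again, without slamming it; leave the front door shut and leave the other things standing where they are.

Things in the scene. Friction and masses are not known exactly. Their poses are not given: they have to be found in the camera images.
- case: White fixed case, 440 wide (y) x 207 deep x 186 high; origin at the centre of its underside, x to the back, y left. Front slopes back 45 deg: rear door's inner face is the plane z = x + 120, from x -95, z 25 to x 54, z 174; behind, a flat roof (z 177 to 185) from x 50 to x 100. Inner floor z 6. Side walls 8 thick, 17 proud of the plane, like the rails along the top and bottom 12 of the slope; divider 8 thick at y 0 makes two compartments 208 wide.
- rear_door (a joint): Travel in m of the rear (left) door along the case's -y: 0 shut at its left stop, 0.17 at its open stop. Starts 0 to 15 mm open; about 3 N of friction, stays where left. 217 wide, 185 up the slope, 5 thick, on the inner track: shut it covers case y +212 to -5, fully open it leaves y +212 to +42 clear.
- rear_handle (a point): Middle of the outer edge of the rear door's handle, an aluminium fin by the door's left edge: 10 thick (case y), 45 long up the slope, 30 out from the door. Axes: x up the slope, y left, z out of the slope (45 deg, toward robot and up). The front door's outer face lies 20 below this edge: fingers that slide over it must pinch only the fin's outer 15 or so.
- front_door (a joint): Travel in m of the right-hand door (front track, same size, fin handle at its right edge) along the case's +y; 0 = shut, where it starts and must stay. About 3 N of friction.
- jar_mid (a point): Centre (half-way up) of the spice jar: upright, round, 41 diameter x 105 high, black cap, about 0.11 kg, in the left compartment behind the rear door, z up. A gripper straight from above strikes the roof behind the opening, so come in tilted 25 to 45 deg through the sloping opening, and out the same way.
- trivet_top (a point): Centre of the top face of the round cork trivet, 130 diameter, 10 thick, lying fixed on the worktop right of the case; z up.
- food_tin: Bystander: round food tin 57 diameter x 72 high in the right-hand compartment; origin at the centre of its underside.
- glass: Bystander: small drinking glass 49 diameter x 62 high in the right-hand compartment; origin at the centre of its underside.
- can: Bystander: drinks can 53 diameter x 134 high behind the trivet; origin at the centre of its underside.
- butter_tub: Bystander: flat oblong tub 63x105x26 behind the trivet; origin at the centre of its underside.
- kitchen_timer: Bystander: round kitchen timer 63 diameter x 44 high near the front edge, between case and trivet; origin at the centre of its underside.

How it is judged:
By the outcome, as a careful person would: the job done as asked, in the order asked, and still so for the second after the job is handed in, with the robot touching nothing.
It also fails if it takes over 72 s, if anything falls off the work surface, if the arm or the gripper's body presses on something with over 40 N, if the wrist force passes 120 N, or if a joint passes its speed limit or range.

## Robot

A 7-joint arm with a two-finger parallel gripper is mounted at the origin on a cart in front of the work surface, level with it; the furniture and walls round the work are solid. World frame = base frame: x ahead of the robot, y to its left, z up, the work surface at z = 0. Lengths are in m, angles in rad, forces in N, time in s.
With the tool pointing down it reaches from about 0.4 to 0.85 m from the base axis. Payload 4.5 kg.
Tool frame: the origin (TCP) lies on the centre line of the jaws, within the pads' length; the fingertips stand 14 mm ahead of it and the grasp point (between the pads) lies 5 mm behind it; y points along the fingers, z is the direction in which the jaws open and shut, and the axes are right-handed (so a half turn about y gives the same grasp; the last joint's range is limited). The gripper opens to 88 mm and grips with 3 to 60 N. Pads are 18 mm wide; open, the fingers measure 123 mm over their backs; the gripper's body (75 mm by 187 mm) begins 45 mm behind the grasp point.
Start: joints at [-1.091, 0.689, -0.195, 1.565, 0.157, 0.902, -0.215], TCP at [0.269, 0.564, 0.253] pointing down, gripper open.
Joint ranges: [-3.01, 3.01], [-0.46, 2.08], [-1.47, 1.51], [0.13, 2.56], [-1, 4.14], [0.04, 2.09], [-2.66, 2.66]. Speed limits (rad/s): [2.57, 2.57, 3.14, 3.14, 3.14, 3.14, 3.14].

## Interface

Orientations are given as a unit quaternion [x, y, z, w].
In Python, from plant import get_state, imaging, job gives the robot as it stands.
- The arm moves only by the tool send_rows, never from a script. Its argument "motion" is a list that holds one entry, the list of rows, each a list of 7 numbers: the turn, a rotation vector about the tool's x, y, z scaled (see below), then the shift along the tool's x, y, z scaled (see below), then the gripper's target within -1 to 1 (shut at 1, half-way at 0, fully open at -1). In form: [[[rx, ry, rz, tx, ty, tz, gripper], ...]]. A call has exactly 5 rows; each row shifts and turns the commanded pose from where the row before left it, along the tool's axes as they then stand; what a row does not reach is not made up. The controller multiplies each number of a shift by 0.02 m and each number of a turn by 0.08 rad. A row lasts 1/12 s, in which the tool goes at most 41.7 mm and 7.16 degrees, less where a joint would pass 70% of its speed; a pose out of reach is approached as far as the arm can. A call with a number of a shift or a turn outside -1 to 1 is refused whole. A call with a gripper value outside its range is refused whole. The fingers move at their own pace and stop on an object; "force" is the grip in N (left out, the last holds). Time passes only in rows, so rows that do not move let the fingers close, or fill a call up. It gives the time, the measured TCP pose, the force and the opening at its end, in the units of the state.
- get_state(): the state, without advancing time (a new reading comes with each control period).
- imaging.snapshot(name): name is "scene" or "top" or "wrist"; returns a dict with "img" (384x512x3 uint8, red, green, blue), "camera_matrix" (3x3 intrinsics, pixels), "dist_coeffs" ([k1, k2, p1, p2, k3] as OpenCV has them; the pictures are not rectified), "R" (3x3) and "t" (3): a world point X has camera coordinates R X + t; the wrist camera has in their place "hand_eye" (4x4, takes a point from camera to tool coordinates, whose origin is the TCP and whose axes are the tool frame's). Camera axes: x right, y down, z forward; pixel columns grow to the right and rows downward; lengths in m; the calibration is good to about 2 mm. A picture is of the moment at which its call begins: read the wrist's pose just before it. There is no depth.
- job.finish_job(): hands the job in, once; it reports no verdict.
The state is a dict: "clock": time; "q": joint angles; "qd": joint speeds; "joint_torque": joint torques, N m; "tool_pos": TCP position; "eef_rot": TCP orientation; "contact_force": force on the tool from outside, world axes, zero at the start; "moment": the same for the moment, N m; "opening": opening from 0.0 (shut) to 1.0 (fully open).
Only numpy, scipy, OpenCV 4.12 (cv2) and the standard library are available. Lean on these libraries where they do the work, as an engineer would, in place of code of your own. Each camera call takes 0.05 s, during which the arm holds its last target.

## Working session

There is one attempt and no reset: what is moved stays moved. The work goes in short steps, Python scripts to look and compute and a tool call to move; the robot and the scene stay as the last step left them, time stands still between calls to the robot, and variables do not carry over. Pictures are saved under pics/ and viewed, and the job is handed in when it is done.

Besides the shell and the picture viewer there is one more tool, called after ">>>" by a JSON object that holds its "name" and its "arguments". send_rows: Moves the arm, as the interface text tells. Its arguments: {"type":"object","properties":{"motion":{"type":"array"},"force":{"type":"number"}},"required":["motion"]}

```bash
mkdir -p pics; ls; cat > h.py <<'E'
import numpy as np,cv2
from scipy.spatial.transform import Rotation as Ro
from plant import get_state, imaging, job
def snap(n,f):
    s=get_state(); d=imaging.snapshot(n); cv2.imwrite('pics/'+f,cv2.cvtColor(d['img'],cv2.COLOR_RGB2BGR)); np.savez('pics/'+f+'.npz',**{k:v for k,v in d.items()},tp=s['tool_pos'],er=s['eef_rot']); return d
def load(f): return dict(np.load('pics/'+f+'.npz'))
def RT(d):
    if 'R' in d: return np.array(d['R']),np.array(d['t'])
    T=np.eye(4);T[:3,:3]=Ro.from_quat(d['er']).as_matrix();T[:3,3]=d['tp']
    M=np.linalg.inv(T@d['hand_eye']);return M[:3,:3],M[:3,3]
def ray(d,px):
    R,t=RT(d);u=cv2.undistortPoints(np.array(px,float).reshape(-1,1,2),d['camera_matrix'],d['dist_coeffs'])[:,0]
    v=np.c_[u,np.ones(len(u))]@R; return -R.T@t,v/np.linalg.norm(v,axis=1)[:,None]
def onz(d,px,z):
    c,v=ray(d,px);return c+v*((z-c[2])/v[:,2])[:,None]
def proj(d,X):
    R,t=RT(d);return cv2.projectPoints(np.array(X,float).reshape(-1,1,3),cv2.Rodrigues(R)[0],t,d['camera_matrix'],d['dist_coeffs'])[0][:,0]
def tri(obs):
    A=0;b=0
    for d,p in obs:
        c,v=ray(d,[p]);P=np.eye(3)-np.outer(v[0],v[0]);A=A+P;b=b+P@c
    return np.linalg.solve(A,b)
E
python3 - <<'E'
from h import *
for n in ['scene','top','wrist']: snap(n,n+'0.png')
s=get_state();print(s)
print(Ro.from_quat(s['eef_rot']).as_matrix().round(3))
E
```

```text
pics
{'clock': 0.15, 'q': array([-1.09120032,  0.68978399, -0.19455259,  1.56607101,  0.15728055,
        0.90249798, -0.21509676]), 'qd': array([-0.00094833, -0.0031842 , -0.00082076, -0.00214954, -0.00118866,
       -0.00186443,  0.00066839]), 'joint_torque': array([-1.45230781e-03, -5.27859557e+01, -1.26797564e+00, -1.53588760e+01,
       -5.24000544e-02,  3.96553209e-03,  8.78465403e-05]), 'tool_pos': array([0.26930593, 0.56350673, 0.25210856]), 'eef_rot': array([ 0.69009694, -0.15636914,  0.15620288, -0.68914118]), 'contact_force': array([0.13166668, 0.41598939, 0.70927887]), 'moment': array([ 0.0056812 ,  0.00342307, -0.00901519]), 'opening': 0.9998923042569754}
[[ 0.902 -0.001  0.431]
 [-0.431 -0.001  0.902]
 [ 0.    -1.    -0.001]]
```

View pics/scene0.png

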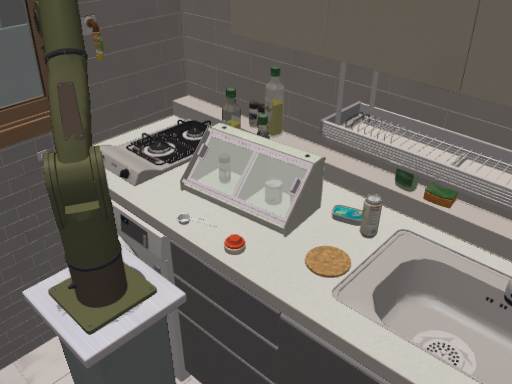

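View pics/top0.png

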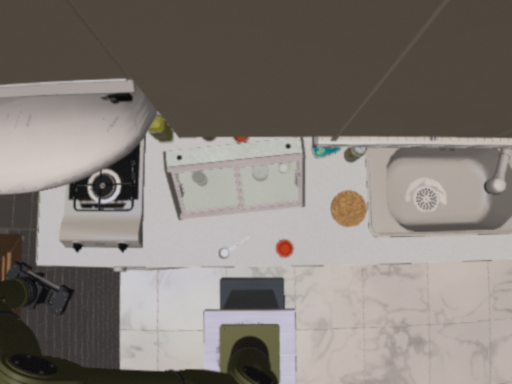

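View pics/wrist0.png

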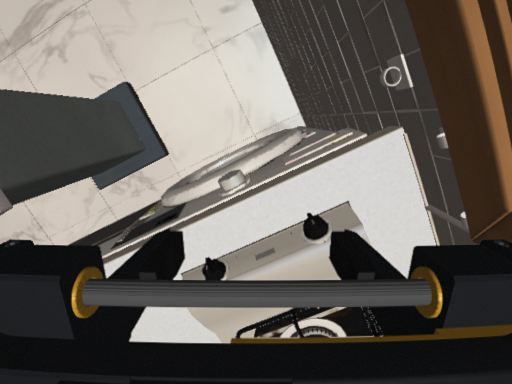

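The case is at about (240,180) in the top view and (255,170) in the scene view. The trivet is at (348,208) and (328,261). I'll zoom in to measure.

```bash
python3 - <<'E'
from h import *
a=cv2.imread('pics/scene0.png');cv2.imwrite('pics/s0z.png',cv2.resize(a[115:225,170:330],None,fx=5,fy=5,interpolation=cv2.INTER_CUBIC)[:600])
a=cv2.imread('pics/top0.png');cv2.imwrite('pics/t0z.png',cv2.resize(a[130:225,155:315],None,fx=5,fy=5,interpolation=cv2.INTER_CUBIC))
for n in ['scene','top']:
    d=load(n+'0.png');R,t=RT(d);print(n,-R.T@t,d['camera_matrix'][0,0])
    print(proj(d,[[.4,.2,0],[.6,.2,0],[.6,-.2,0]]))
E
```

```text
scene [-0.39933702 -0.89877294  0.87869713] 477.0944675034061
[[173.14044147 201.03338682]
 [216.66474729 178.90696559]
 [304.75298316 223.83636548]]
top [ 0.41311516 -0.02854553  1.28456166] 362.53042964724136
[[191.47735314 237.93223299]
 [192.09681723 181.78892941]
 [303.55606444 180.87792209]]
```

View pics/s0z.png

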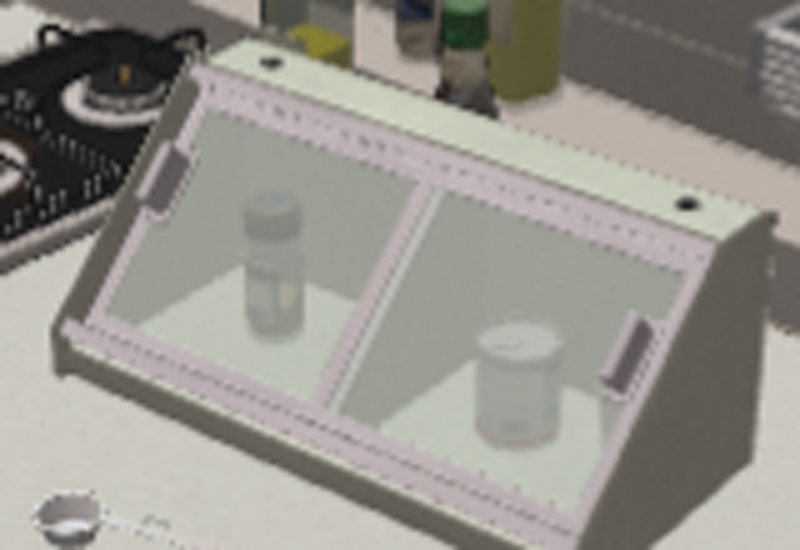

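View pics/t0z.png

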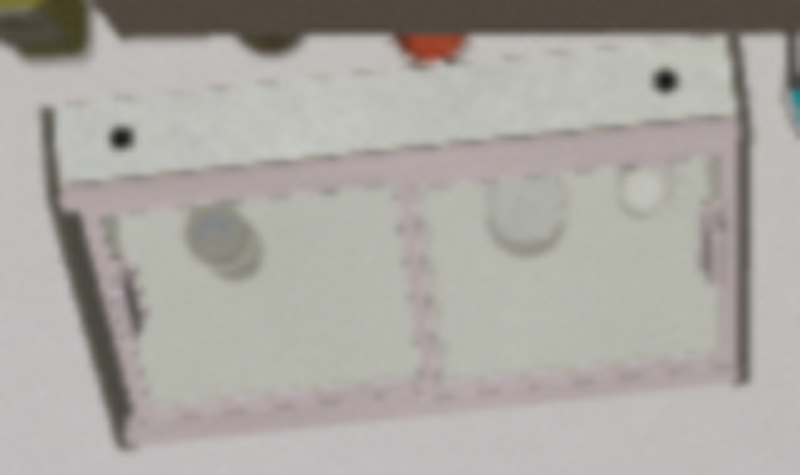

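```bash
cat > fit.py <<'E'
from h import *
from scipy.optimize import least_squares
S=load('scene0.png');T=load('top0.png')
z=lambda o,p:(o[0]+(p[0]+.5)/5-.5,o[1]+(p[1]+.5)/5-.5)
so=(170,115);to=(155,130)
obs=[(S,z(so,(777,214)),(100,-220,186)),(S,z(so,(715,240)),(42,-220,186)),(S,z(so,(200,66)),(42,220,186)),(S,z(so,(60,325)),(-103,220,40)),
(S,z(so,(57,372)),(-103,220,0)),
(T,z(to,(743,381)),(-103,-220,20)),(T,z(to,(123,445)),(-103,220,20)),(T,z(to,(45,108)),(100,220,186)),(T,z(to,(742,124)),(42,-220,186)),(T,z(to,(58,188)),(42,220,186))]
def W(p,X):
    X=np.array(X,float)/1000;c,s=np.cos(p[2]),np.sin(p[2]);return np.array([p[0]+c*X[0]-s*X[1],p[1]+s*X[0]+c*X[1],X[2]])
f=lambda p:np.concatenate([proj(d,W(p,X))[0]-u for d,u,X in obs])
r=least_squares(f,[.6,.05,0],loss='soft_l1')
if __name__=='__main__':
    print(r.x,np.degrees(r.x[2]));print(f(r.x).reshape(-1,2).round(1))
    for d,n in((S,'scene0'),(T,'top0')):
        a=cv2.imread(f'pics/{n}.png')
        x0,y0=(170,115) if n[0]=='s' else (155,130)
        b=cv2.resize(a[y0:y0+110,x0:x0+160],None,fx=5,fy=5,interpolation=cv2.INTER_CUBIC)
        def L(P):
            q=[proj(d,W(r.x,X))[0] for X in P]
            cv2.polylines(b,[np.array([[(u-x0+.5)*5,(v-y0+.5)*5] for u,v in q]).astype(int)],False,(0,0,255),1)
        for y in(-220,220): L([(-103,y,0),(-103,y,40),(42,y,186),(103,y,186),(103,y,0)])
        for x,zz in((-103,0),(-103,40),(42,186),(103,186)):L([(x,-220,zz),(x,220,zz)])
        cv2.imwrite(f'pics/{n}_fit.png',b)
E
python3 fit.py
```

```text
[0.59229914 0.03106348 0.0908602 ] 5.205905772205033
[[ 0.2 -0.4]
 [ 2.9  1.5]
 [-2.3 -1.7]
 [-1.1 -0.9]
 [ 0.4 -0.4]
 [ 1.  -0.2]
 [-0.1 -0.6]
 [-0.4 -0.6]
 [ 2.8  0.6]
 [-1.8  1.7]]
```

View pics/scene0_fit.png

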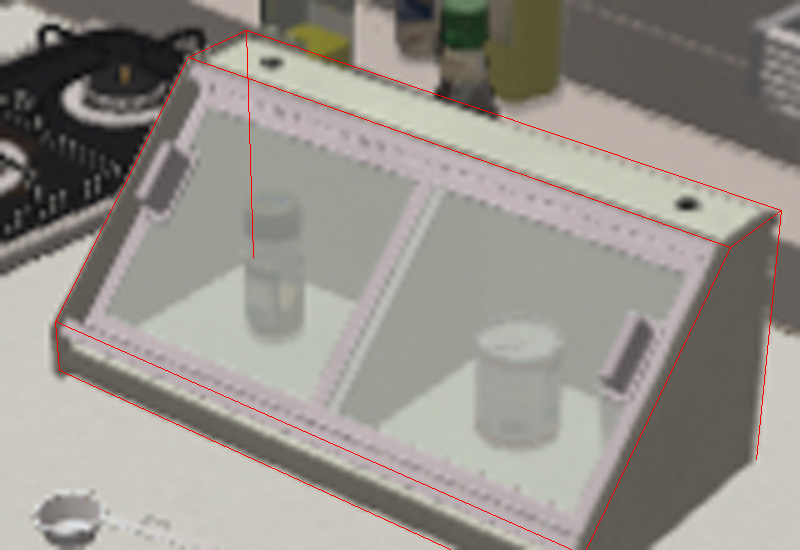

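View pics/top0_fit.png

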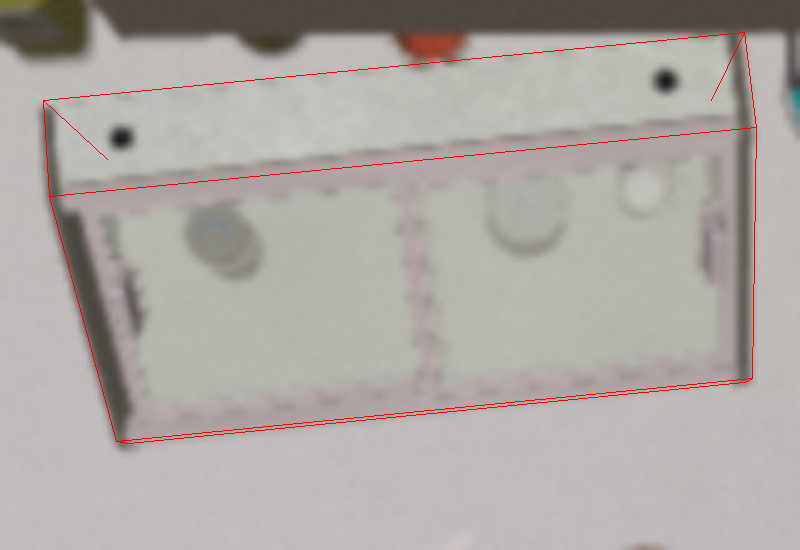

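```bash
cat > m1.py <<'E'
from fit import *
p=r.x;R2=np.array([[np.cos(p[2]),-np.sin(p[2])],[np.sin(p[2]),np.cos(p[2])]])
def C(X): X=np.atleast_2d(X);return np.c_[(X[:,:2]-p[:2])@R2,X[:,2]]*1000
if __name__=='__main__':
    q=lambda d,o,a,h:C(onz(d,[z(o,a)],h/1000)).round(1)
    print('top cap',q(T,to,(217,232),111),'base',q(T,to,(237,256),6))
    print('scene cap',q(S,so,(272,205),111),'base',q(S,so,(274,322),6))
    # planes: fins
    n=np.array([-1,0,1])/2**.5
    def onp(d,o,a,dist):
        c,v=ray(d,[z(o,a)]);c=C(c)[0];v=C(v+p_off)[0]
        k=(120/2**.5+dist-n@c)/(n@v);X=c+k*v
        return X.round(1)
    p_off=np.array([p[0],p[1],0])
    for nm,a in (('rear S',[(168,145),(192,155),(168,218),(140,205)]),('front S',[(637,315),(655,323),(622,397),(602,388)])):
        for u in a: print(nm,u,'at35',onp(S,so,u,35),'at5',onp(S,so,u,5))
    for nm,a in (('rear T',[(126,270),(138,330)]),('front T',[(708,210),(706,280)])):
        for u in a: print(nm,u,'at35',onp(T,to,u,35),'at5',onp(T,to,u,5))
    tm=[]
    for d in(S,T):
        h=cv2.cvtColor(d['img'],cv2.COLOR_RGB2HSV)
        for nm,lo,hi,zz in(('trivet',(8,100,80),(22,255,255),.01),('timer',(0,150,100),(6,255,255),.04)):
            m=cv2.inRange(h,lo,hi);nn,l,st,ce=cv2.connectedComponentsWithStats(m)
            for i in 1+np.argsort(-st[1:,4])[:2]: print(nm,st[i],ce[i].round(1),onz(d,[ce[i]],zz).round(4))
E
python3 m1.py
```

```text
top cap [[ 22.3 128.5 111. ]] base [[ 22.  130.9   6. ]]
scene cap [[ 17.9 124.8 111. ]] base [[ 32.2 138.6   6. ]]
rear S (168, 145) at35 [-17.8 186.  151.7] at5 [  7.3 210.3 134.4]
rear S (192, 155) at35 [-18.2 163.6 151.3] at5 [  6.9 187.4 134. ]
rear S (168, 218) at35 [-50.7 157.5 118.8] at5 [-26.4 181.2 100.7]
rear S (140, 205) at35 [-49.9 184.  119.6] at5 [-25.5 208.3 101.5]
front S (637, 315) at35 [ -14.8 -192.4  154.7] at5 [  10.4 -177.   137.5]
front S (655, 323) at35 [ -15.2 -205.6  154.2] at5 [   9.9 -190.5  137. ]
front S (622, 397) at35 [ -49.8 -207.   119.7] at5 [ -25.4 -192.   101.6]
front S (602, 388) at35 [ -49.4 -192.3  120.1] at5 [ -25. -177.  102.]
rear T (126, 270) at35 [ -5.3 179.6 164.2] at5 [  0.5 186.9 127.6]
rear T (138, 330) at35 [-39.4 181.5 130.1] at5 [-34.7 188.9  92.3]
front T (708, 210) at35 [  -3.8 -187.   165.7] at5 [   2.1 -191.7  129.1]
front T (706, 280) at35 [ -42.9 -185.5  126.6] at5 [ -38.3 -190.2   88.7]
trivet [ 305  246   46   31 1088] [327.6 261. ] [[ 0.4922 -0.363   0.01  ]]
trivet [424 191  33  17 251] [438.5 199.6] [[ 1.0139 -0.4582  0.01  ]]
timer [225 235  19  14 207] [234.1 241.7] [[ 0.3492 -0.1384  0.04  ]]
trivet [332 191  34  35 927] [348.3 208.1] [[ 0.4996 -0.3561  0.01  ]]
trivet [  6 252   6  21  90] [  8.2 261.1] [[0.3119 0.883  0.01  ]]
timer [277 241  15  15 185] [284.1 248. ] [[ 0.3639 -0.1229  0.04  ]]
timer [236 137  10   4  23] [241.3 138.3] [[0.7475 0.0212 0.04  ]]
```

```bash
python3 - <<'E'
from h import *
a=cv2.imread('pics/scene0.png')
b=np.hstack([cv2.resize(a[135:170,190:230],None,fx=10,fy=10,interpolation=cv2.INTER_CUBIC),cv2.resize(a[170:205,280:320],None,fx=10,fy=10,interpolation=cv2.INTER_CUBIC)])
cv2.imwrite('pics/fins.png',b)
a=cv2.imread('pics/top0.png')
b=np.hstack([cv2.resize(a[165:215,165:205],None,fx=10,fy=10,interpolation=cv2.INTER_CUBIC),cv2.resize(a[165:215,270:310],None,fx=10,fy=10,interpolation=cv2.INTER_CUBIC)])
cv2.imwrite('pics/finst.png',b)
E
```

```text
(no output)
```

View pics/fins.png

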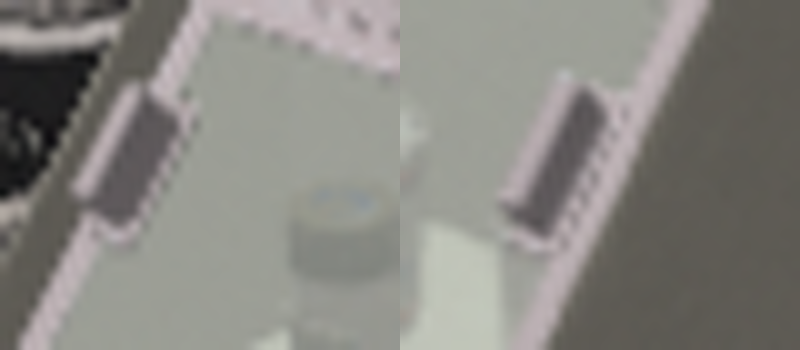

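View pics/finst.png

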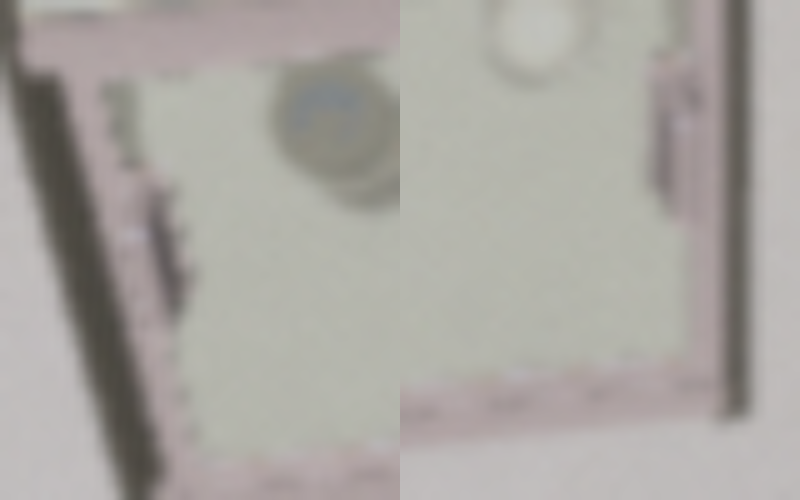

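```bash
cat > pl.py <<'E'
from m1 import *
from scipy.linalg import logm
def orient(tilt,yaw=None,flip=1):
    yaw=p[2] if yaw is None else yaw   # tilt: angle from straight-down, leaning so fingers point forward
    yv=np.array([np.sin(tilt)*np.cos(yaw),np.sin(tilt)*np.sin(yaw),-np.cos(tilt)])
    zv=np.array([-np.sin(yaw),np.cos(yaw),0])*flip
    return np.c_[np.cross(yv,zv),yv,zv]
def plan(pos,R,n=None,cmd=None):
    s=get_state() if cmd is None else cmd
    A=np.eye(4);A[:3,:3]=Ro.from_quat(s['eef_rot']).as_matrix();A[:3,3]=s['tool_pos']
    B=np.eye(4);B[:3,:3]=R;B[:3,3]=pos
    L=np.real(logm(np.linalg.inv(A)@B))
    w=np.array([L[2,1],L[0,2],L[1,0]])/.08;t=L[:3,3]/.02
    m=max(abs(w).max(),abs(t).max());n=n or int(np.ceil(m/5)*5)
    print('dist mm',np.round((np.array(pos)-s['tool_pos'])*1000,1),'rows',n,'need',m.round(2),'\n row',np.round(np.r_[w,t]/n,3).tolist())
def st():
    s=get_state();print(round(s['clock'],2),'q',s['q'].round(2),'pos',s['tool_pos'].round(4),'case',C(s['tool_pos'])[0].round(1),'F',s['contact_force'].round(1),'op',round(s['opening'],3))
E
python3 - <<'E'
from pl import *
st();print(get_state and load('wrist0.png')['hand_eye'].round(3))
tg=W(p,(-95,188,197));print(tg);plan(tg,orient(np.pi/4))
E
```

```text
0.15 q [-1.09  0.69 -0.19  1.57  0.16  0.9  -0.22] pos [0.2693 0.5635 0.2521] case [-273.3  559.6  252.1] F [0.1 0.4 0.7] op 1.0
[[ 0.     0.959  0.282 -0.073]
 [ 0.    -0.282  0.959 -0.131]
 [ 1.    -0.    -0.     0.001]
 [ 0.     0.     0.     1.   ]]
[0.48063279 0.20966814 0.197     ]
dist mm [ 211.3 -353.8  -55.1] rows 20 need 15.91 
 row [0.132, -0.317, -0.479, 0.605, 0.373, -0.795]
```

>>> {"name": "send_rows", "arguments": {"motion": [[[0.13,-0.32,-0.48,0.6,0.37,-0.8,-1],[0.13,-0.32,-0.48,0.6,0.37,-0.8,-1],[0.13,-0.32,-0.48,0.6,0.37,-0.8,-1],[0.13,-0.32,-0.48,0.6,0.37,-0.8,-1],[0.13,-0.32,-0.48,0.6,0.37,-0.8,-1]]]}}

```text
clock: 0.57
tool_pos: [0.2967, 0.4657, 0.2188]
eef_rot: [-0.692, 0.04, -0.181, 0.698]
contact_force: [0.7, 0.4, 0.3]
opening: 1.0
```

>>> {"name": "send_rows", "arguments": {"motion": [[[0.13,-0.32,-0.48,0.6,0.37,-0.8,-1],[0.13,-0.32,-0.48,0.6,0.37,-0.8,-1],[0.13,-0.32,-0.48,0.6,0.37,-0.8,-1],[0.13,-0.32,-0.48,0.6,0.37,-0.8,-1],[0.13,-0.32,-0.48,0.6,0.37,-0.8,-1]]]}}

```text
clock: 0.98
tool_pos: [0.342, 0.3723, 0.1962]
eef_rot: [-0.684, -0.075, -0.203, 0.696]
contact_force: [0.4, -0.1, -0.1]
opening: 0.997
```

>>> {"name": "send_rows", "arguments": {"motion": [[[0.13,-0.32,-0.48,0.6,0.37,-0.8,-1],[0.13,-0.32,-0.48,0.6,0.37,-0.8,-1],[0.13,-0.32,-0.48,0.6,0.37,-0.8,-1],[0.13,-0.32,-0.48,0.6,0.37,-0.8,-1],[0.13,-0.32,-0.48,0.6,0.37,-0.8,-1]]]}}

```text
clock: 1.4
tool_pos: [0.3656, 0.3169, 0.1878]
eef_rot: [0.695, 0.122, 0.213, -0.676]
contact_force: [1.0, -0.4, 0.2]
opening: 1.004
```

```bash
python3 - <<'E'
from pl import *
st()
tg=W(p,(-95,188,197));plan(tg,orient(np.pi/4))
snap('wrist','w1.png')
E
```

```text
1.4 q [-1.33  0.67  0.39  2.33  1.64  0.2  -1.23] pos [0.3656 0.3169 0.1878] case [-199.9  305.2  187.8] F [ 1.  -0.4  0.2] op 1.004
dist mm [ 115.1 -107.2    9.2] rows 10 need 5.25 
 row [0.161, -0.227, -0.38, 0.505, 0.308, -0.525]
```

View pics/w1.png

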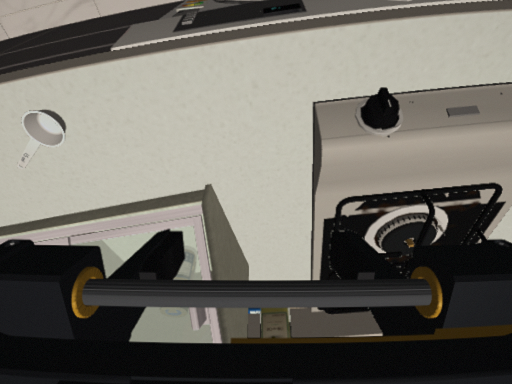

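The wrist view shows the case's left wall edge at (210,190). The arm lagged here, with joint 6 at 0.2 near a wrist singularity. I'll continue.

>>> {"name": "send_rows", "arguments": {"motion": [[[0.16,-0.23,-0.38,0.5,0.3,-0.52,-1],[0.16,-0.23,-0.38,0.5,0.3,-0.52,-1],[0.16,-0.23,-0.38,0.5,0.3,-0.52,-1],[0.16,-0.23,-0.38,0.5,0.3,-0.52,-1],[0.16,-0.23,-0.38,0.5,0.3,-0.52,-1]]]}}

```text
clock: 1.87
tool_pos: [0.4176, 0.2602, 0.1875]
eef_rot: [0.673, 0.21, 0.227, -0.672]
contact_force: [0.0, 0.2, 0.0]
opening: 1.003
```

>>> {"name": "send_rows", "arguments": {"motion": [[[0.16,-0.23,-0.38,0.5,0.3,-0.52,-1],[0.16,-0.23,-0.38,0.5,0.3,-0.52,-1],[0.16,-0.23,-0.38,0.5,0.3,-0.52,-1],[0.16,-0.23,-0.38,0.5,0.3,-0.52,-1],[0.16,-0.23,-0.38,0.5,0.3,-0.52,-1]]]}}

```text
clock: 2.28
tool_pos: [0.4689, 0.2171, 0.1904]
eef_rot: [-0.65, -0.287, -0.235, 0.663]
contact_force: [-0.4, 0.2, -0.8]
opening: 1.0
```

```bash
python3 - <<'E'
from pl import *
st()
tg=W(p,(-95,188,197));plan(tg,orient(np.pi/4))
snap('wrist','w2.png');snap('scene','s2.png')
E
```

```text
2.28 q [-0.6   0.76 -0.37  2.56  2.27  1.04 -1.48] pos [0.4689 0.2171 0.1904] case [-106.1  196.5  190.4] F [-0.4  0.2 -0.8] op 1.0
dist mm [11.8 -7.4  6.6] rows 5 need 0.63 
 row [0.047, -0.01, -0.072, 0.125, 0.031, -0.084]
```

View pics/w2.png

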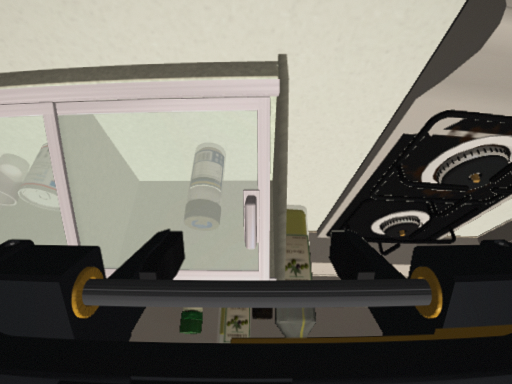

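View pics/s2.png

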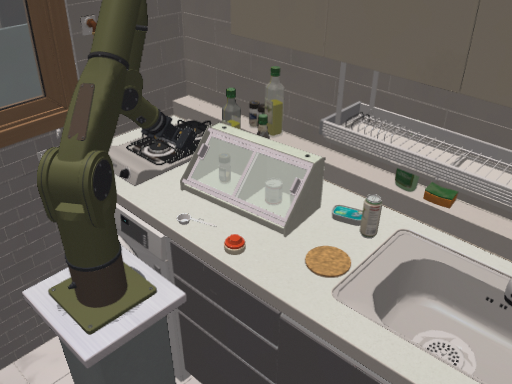

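```bash
python3 - <<'E'
from pl import *
a=cv2.imread('pics/w2.png')
cv2.imwrite('pics/w2z.png',cv2.resize(a[130:270,180:300],None,fx=4.2,fy=4.2,interpolation=cv2.INTER_CUBIC))
d=load('w2.png')
n='proj of case pts'
for X in [(42,220,186),(-103,220,40),(-103,-220,40),(-34,187,136),(22,130,111),(22,130,6)]: print(X,proj(d,W(p,X)).round(1))
print(proj(load('s2.png'),[d['tp']]))
E
```

```text
(42, 220, 186) [[280.6 297.1]]
(-103, 220, 40) [[285.2  84.8]]
(-103, -220, 40) [[-134.   107.2]]
(-34, 187, 136) [[246.7 222.5]]
(22, 130, 111) [[198.9 223.1]]
(22, 130, 6) [[208.5 150.4]]
[[181.71204713 141.51341476]]
```

View pics/w2z.png

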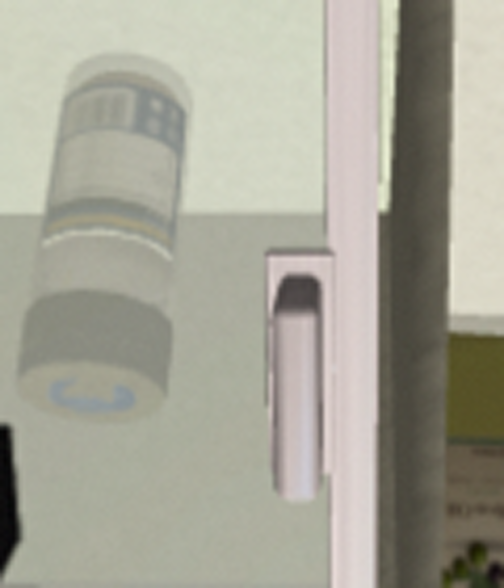

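```bash
cat >> pl.py <<'E'
NS=np.array([-1,0,1])/2**.5
def onslope(d,px,dist):
    c,v=ray(d,px);c=C(c)[0];v=C(v+np.array([p[0],p[1],0]));return np.array([c+u*((120/2**.5+dist-NS@c)/(NS@u)) for u in v])
E
python3 - <<'E'
from pl import *
d=load('w2.png')
print('fin mid',onslope(d,[(250.9,227.1),(250.9,205),(250.9,249)],35).round(1))
print('cap',C(onz(d,[(201.9,223.6)],.111)).round(1),C(onz(d,[(210.5,152)],.006)).round(1))
F=onslope(d,[(250.9,227.1)],35)[0]
print('wall corner check', onslope(d,[(258,180),(271,180)],5).round(1),onslope(d,[(274,170),(287,170)],17).round(1))
tg=W(p,F+NS*30);plan(tg,orient(np.pi/4))
E
```

```text
fin mid [[-30.6 190.6 138.9]
 [-45.1 190.8 124.4]
 [-15.6 190.4 153.9]]
cap [[ 23.3 133.2 111. ]] [[ 25.3 132.2   6. ]]
wall corner check [[-35.4 196.6  91.7]
 [-35.4 209.1  91.7]] [[-52.  211.3  92. ]
 [-52.  223.1  92. ]]
dist mm [ 56.   -2.2 -28.3] rows 5 need 2.95 
 row [0.032, -0.032, -0.093, 0.204, 0.589, -0.068]
```

>>> {"name": "send_rows", "arguments": {"motion": [[[0.03,-0.03,-0.1,0.2,0.6,-0.07,-0.3],[0.03,-0.03,-0.1,0.2,0.6,-0.07,-0.3],[0.03,-0.03,-0.1,0.2,0.6,-0.07,-0.3],[0.03,-0.03,-0.1,0.2,0.6,-0.07,-0.3],[0.03,-0.03,-0.1,0.2,0.6,-0.07,-0.3]]]}}

```text
clock: 2.8
tool_pos: [0.5246, 0.218, 0.1602]
eef_rot: [-0.64, -0.305, -0.241, 0.663]
contact_force: [0.2, 0.4, -0.1]
opening: 0.659
```

```bash
python3 - <<'E'
from pl import *
st()
F=np.array([-30.6,190,138.9])
tg=W(p,F+NS*30);plan(tg,orient(np.pi/4))
tg=W(p,F+NS*1);plan(tg,orient(np.pi/4))
d=snap('wrist','w3.png');snap('top','t3.png')
E
```

```text
2.8 q [-0.51  0.86 -0.33  2.47  2.42  1.07 -1.45] pos [0.5246 0.218  0.1602] case [-50.4 192.3 160.2] F [ 0.2  0.4 -0.1] op 0.659
dist mm [-1.2 -2.4 -0.1] rows 5 need 0.11 
 row [0.003, 0.017, 0.021, -0.011, -0.009, -0.023]
dist mm [ 19.2  -0.6 -20.6] rows 5 need 1.41 
 row [0.003, 0.017, 0.021, -0.012, 0.281, -0.023]
```

View pics/w3.png

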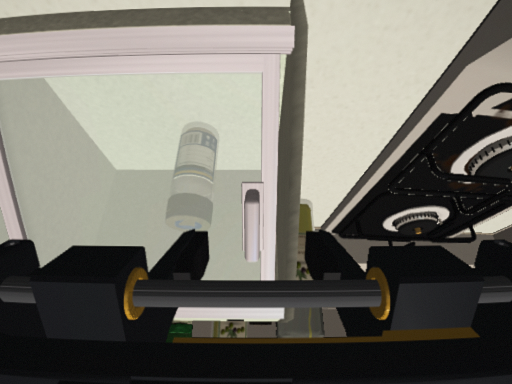

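```bash
python3 - <<'E'
from pl import *
d=load('w3.png')
a=cv2.imread('pics/w3.png')
cv2.imwrite('pics/w3z.png',cv2.resize(a[170:280,200:320],None,fx=5,fy=5,interpolation=cv2.INTER_CUBIC))
print(onslope(d,[(252.3,228)],35).round(1), proj(d,[d['tp']]))
E
```

```text
[[-33.3 190.4 136.2]] [[254.87905551 257.44720835]]
```

View pics/w3z.png

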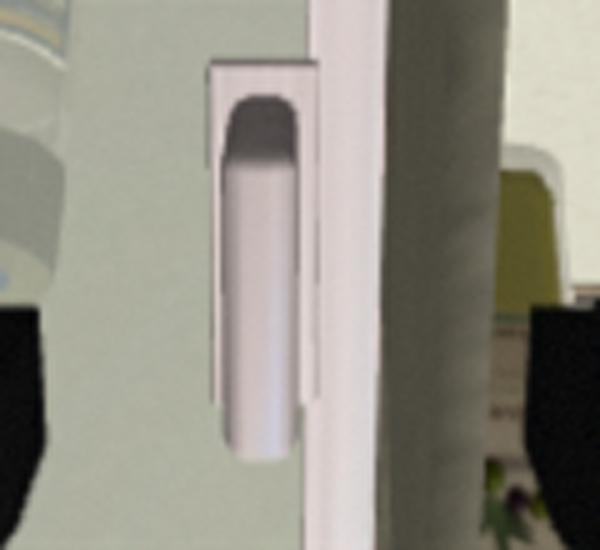

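```bash
python3 - <<'E'
from pl import *
a=load('w2.png');b=load('w3.png')
for pa,pb in (((250.9,227.1),(252.1,232)),((250.9,205),(252.1,202)),((250.9,249),(252.1,262))):
    X=C(tri([(a,pa),(b,pb)]))[0];print(X.round(1),'out',round(NS@X-120/2**.5,1))
F=onslope(b,[(252.1,232)],35)[0];print(F)
for k in(0,):
  plan(W(p,F+NS*k),orient(np.pi/4))
E
```

```text
[-16.  190.  132.4] out 20.1
[-18.3 189.7 109.7] out 5.7
[-13.7 190.3 153.3] out 33.2
[-31.32692925 190.2767569  138.17054543]
dist mm [ 18.6   0.3 -21.8] rows 5 need 1.43 
 row [0.006, 0.013, 0.022, -0.024, 0.286, -0.014]
```

>>> {"name": "send_rows", "arguments": {"motion": [[[0,0,0,-0.02,0.28,-0.02,0.3],[0,0,0,-0.02,0.28,-0.02,0.3],[0,0,0,-0.02,0.28,-0.02,0.3],[0,0,0,-0.02,0.28,-0.02,0.3],[0,0,0,-0.02,0.28,-0.02,0.3]]]}}

```text
clock: 3.32
tool_pos: [0.5428, 0.2178, 0.1391]
eef_rot: [-0.639, -0.304, -0.242, 0.664]
contact_force: [0.0, 0.7, -0.1]
opening: 0.352
```

```bash
python3 - <<'E'
from pl import *
st()
plan(W(p,[-31.3,190,138.2]),orient(np.pi/4))
snap('wrist','w4.png')
E
```

```text
3.32 q [-0.48  0.91 -0.32  2.43  2.46  1.08 -1.44] pos [0.5428 0.2178 0.1391] case [-32.3 190.5 139.1] F [ 0.   0.7 -0.1] op 0.352
dist mm [ 1.1 -0.4 -0.9] rows 5 need 0.09 
 row [-0.004, 0.011, 0.019, 0.001, 0.014, -0.005]
```

View pics/w4.png

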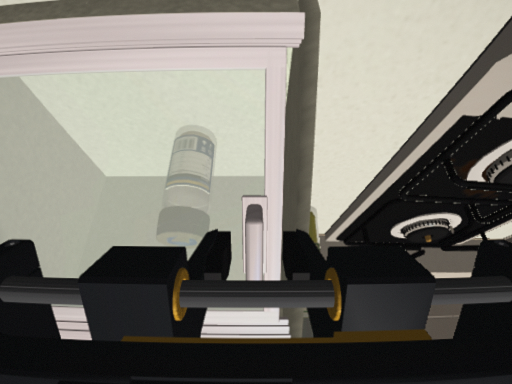

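The fin runs between the fingers at about (255,240). I'll close gently on it.

>>> {"name": "send_rows", "arguments": {"motion": [[[0,0,0,0,0,0,1],[0,0,0,0,0,0,1],[0,0,0,0,0,0,1],[0,0,0,0,0,0,1],[0,0,0,0,0,0,1]]], "force": 20}}

```text
clock: 3.78
tool_pos: [0.5425, 0.2171, 0.1395]
eef_rot: [-0.64, -0.304, -0.242, 0.664]
contact_force: [0.4, -1.1, -0.6]
opening: 0.109
```

```bash
python3 - <<'E'
from pl import *
st()
print(get_state()['moment'].round(2))
snap('wrist','w5.png')
s=get_state();R=Ro.from_quat(s['eef_rot']).as_matrix()
d=np.array([np.sin(p[2]),-np.cos(p[2]),0])
print('case -y in tool',(R.T@d).round(3))
E
```

```text
3.78 q [-0.48  0.91 -0.32  2.43  2.46  1.08 -1.44] pos [0.5425 0.2171 0.1395] case [-32.7 189.8 139.5] F [ 0.4 -1.1 -0.6] op 0.109
[-0.21  0.72 -0.19]
case -y in tool [-0.004 -0.001 -1.   ]
```

View pics/w5.png

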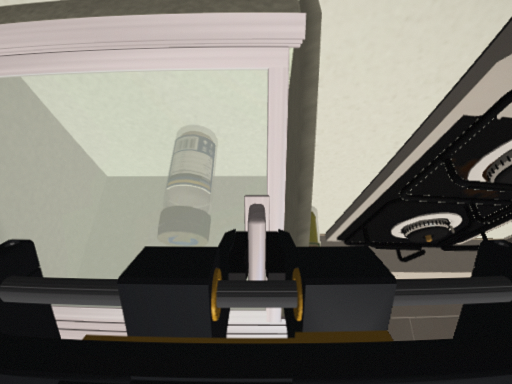

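>>> {"name": "send_rows", "arguments": {"motion": [[[0,0,0,0,0,-0.3,1],[0,0,0,0,0,-0.5,1],[0,0,0,0,0,-0.5,1],[0,0,0,0,0,-0.5,1],[0,0,0,0,0,-0.5,1]]]}}

```text
clock: 4.25
tool_pos: [0.547, 0.1713, 0.1396]
eef_rot: [-0.639, -0.304, -0.242, 0.664]
contact_force: [0.6, 4.0, -2.4]
opening: 0.11
```

```bash
python3 - <<'E'
from pl import *
st()
print(get_state()['moment'].round(2))
plan(W(p,[-32.7,70,139.5]),orient(np.pi/4))
E
```

```text
4.25 q [-0.37  0.92 -0.32  2.48  2.57  1.12 -1.45] pos [0.547  0.1713 0.1396] case [-32.4 143.8 139.6] F [ 0.6  4.  -2.4] op 0.11
[0.54 0.89 0.58]
dist mm [  6.4 -73.5  -0.1] rows 5 need 3.69 
 row [-0.006, 0.01, 0.019, -0.004, -0.003, -0.738]
```

>>> {"name": "send_rows", "arguments": {"motion": [[[0,0,0.2,0,0,-0.6,1],[0,0,0.2,0,0,-0.6,1],[0,0,0.2,0,0,-0.6,1],[0,0,0.2,0,0,-0.6,1],[0,0,0.2,0,0,-0.6,1]]]}}

```text
clock: 4.67
tool_pos: [0.5532, 0.111, 0.1399]
eef_rot: [-0.651, -0.278, -0.215, 0.673]
contact_force: [3.2, 3.0, -2.9]
opening: 0.111
```

```bash
python3 - <<'E'
from pl import *
st()
print(get_state()['moment'].round(2))
plan(W(p,[-32.7,30,139.5]),orient(np.pi/4-.1))
snap('top','t6.png')
E
```

```text
4.67 q [-0.21  0.86 -0.29  2.47  2.69  0.95 -1.38] pos [0.5532 0.111  0.1399] case [-31.7  83.2 139.9] F [ 3.2  3.  -2.9] op 0.111
[0.63 0.55 0.51]
dist mm [  3.8 -53.   -0.4] rows 5 need 2.66 
 row [-0.003, 0.01, 0.071, -0.011, -0.003, -0.532]
```

View pics/t6.png

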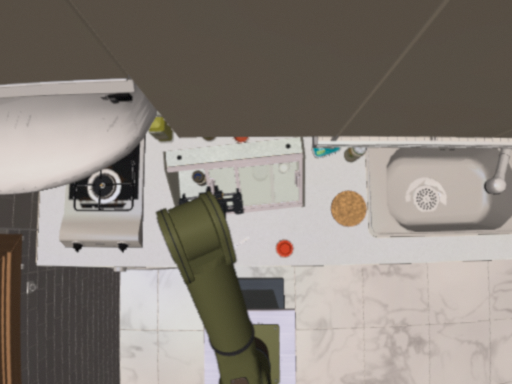

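>>> {"name": "send_rows", "arguments": {"motion": [[[0,0,0.05,-0.01,0,-0.6,1],[0,0,0.05,-0.01,0,-0.6,1],[0,0,0.05,-0.01,0,-0.6,1],[0,0,0.05,-0.01,0,-0.5,1],[0,0,0.05,-0.01,0,-0.3,1]]]}}

```text
clock: 5.13
tool_pos: [0.5583, 0.0588, 0.1399]
eef_rot: [-0.653, -0.272, -0.21, 0.674]
contact_force: [3.4, 3.0, 1.1]
opening: 0.114
```

```bash
python3 - <<'E'
from pl import *
st()
print(get_state()['moment'].round(2))
snap('scene','s7.png')
E
```

```text
5.13 q [-0.08  0.85 -0.27  2.47  2.8   0.91 -1.35] pos [0.5583 0.0588 0.1399] case [-31.4  30.8 139.9] F [3.4 3.  1.1] op 0.114
[ 0.58 -0.26  0.51]
```

View pics/s7.png

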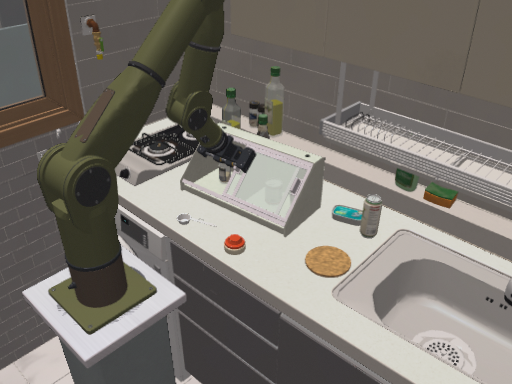

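>>> {"name": "send_rows", "arguments": {"motion": [[[0,0,0,0,0,-0.15,1],[0,0,0,0,0,-0.1,1],[0,0,0,0,0,-0.1,1],[0,0,0,0,0,0,1],[0,0,0,0,0,0,1]]]}}

```text
clock: 5.6
tool_pos: [0.5587, 0.0545, 0.14]
eef_rot: [-0.653, -0.273, -0.209, 0.675]
contact_force: [3.9, 4.0, 1.5]
opening: 0.111
```

```bash
python3 - <<'E'
from pl import *
st()
print(get_state()['moment'].round(2))
snap('wrist','w8.png')
E
```

```text
5.6 q [-0.06  0.85 -0.27  2.47  2.82  0.91 -1.35] pos [0.5587 0.0545 0.14  ] case [-31.3  26.4 140. ] F [3.9 4.  1.5] op 0.111
[ 0.56 -0.31  0.44]
```

View pics/w8.png

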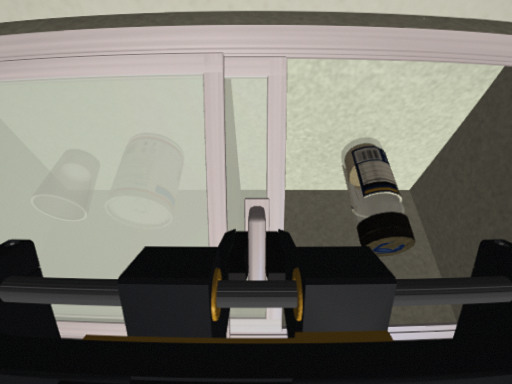

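>>> {"name": "send_rows", "arguments": {"motion": [[[0,0,0,0,0,0,0.3],[0,0,0,0,0,0,0.3],[0,0,0,0,-0.6,0,0.3],[0,0,0,0,-1,0,0.3],[0,0,0,0,-1,0,0.3]]]}}

```text
clock: 6.07
tool_pos: [0.5224, 0.0494, 0.1791]
eef_rot: [-0.654, -0.27, -0.207, 0.675]
contact_force: [0.8, 0.8, 0.8]
opening: 0.347
```

```bash
python3 - <<'E'
from pl import *
st()
print('cap',C(onz(load('w8.png'),[(391,237)],.111)).round(1))
snap('wrist','w9.png')
a=cv2.imread('pics/w9.png')
cv2.imwrite('pics/w9z.png',cv2.resize(a[100:270,280:450],None,fx=3.5,fy=3.5,interpolation=cv2.INTER_CUBIC))
E
```

```text
6.07 q [-0.06  0.75 -0.29  2.56  2.78  0.88 -1.35] pos [0.5224 0.0494 0.1791] case [-67.9  24.6 179.1] F [0.8 0.8 0.8] op 0.347
cap [[  4.2 125.6 111. ]]
```

View pics/w9.png

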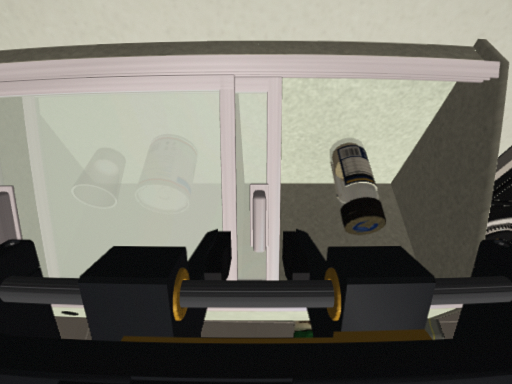

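View pics/w9z.png

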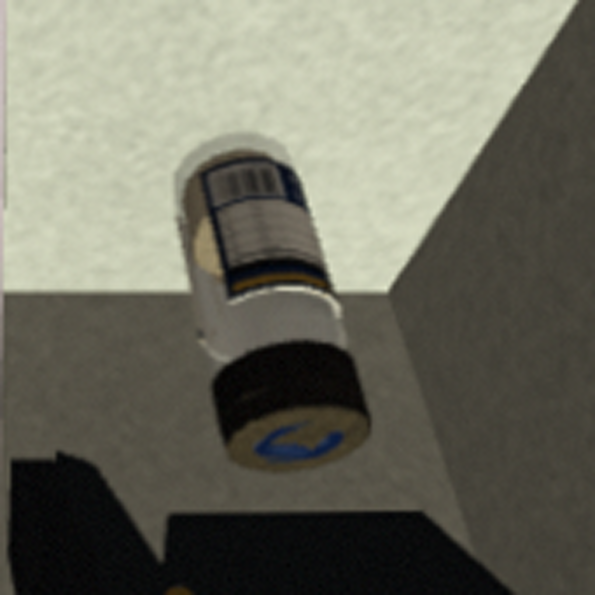

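```bash
python3 - <<'E'
from pl import *
d8=load('w8.png');d9=load('w9.png');d2=load('w2.png')
print('w9 cap',C(onz(d9,[(365.1,225.1)],.111)).round(1),'base',C(onz(d9,[(348.5,148)],.006)).round(1))
print('w8 cap',C(onz(d8,[(393,243)],.111)).round(1))
print('tri w2 w9',C(tri([(d2,(201.9,223.6)),(d9,(365.1,225.1))])))
print('tri w2 w9 base',C(tri([(d2,(211,152)),(d9,(348.5,148))])))
h=load('w9.png')
print('proj of (22,131,111/6)',proj(d9,W(p,(22,131,111))),proj(d9,W(p,(22,131,6))))
print('corner chk', proj(d9,W(p,(103,212,6))),proj(d9,W(p,(-103,220,40))))
E
```

```text
w9 cap [[ 21.5 131.5 111. ]] base [[ 22.6 135.6   6. ]]
w8 cap [[ 14.9 131.9 111. ]]
tri w2 w9 [[ 24.37460615 132.7819603  109.97443176]]
tri w2 w9 base [[ 19.62925313 134.02218964   9.90298296]]
proj of (22,131,111/6) [[364.43045179 225.35950333]] [[344.88584448 147.59149343]]
corner chk [[384.56320009 187.82207016]] [[505.24380726  68.43011994]]
```

```bash
python3 - <<'E'
from pl import *
G=np.array([20.4,132.5,102.1])
plan(W(p,G+NS*90),orient(np.pi/4))
E
```

```text
dist mm [ 13.7 109.3 -16.4] rows 10 need 5.38 
 row [-0.0, 0.004, -0.112, 0.032, 0.14, 0.538]
```

>>> {"name": "send_rows", "arguments": {"motion": [[[0,0,-0.11,0.03,0.14,0.54,-0.2],[0,0,-0.11,0.03,0.14,0.54,-0.2],[0,0,-0.11,0.03,0.14,0.54,-0.2],[0,0,-0.11,0.03,0.14,0.54,-0.2],[0,0,-0.11,0.03,0.14,0.54,-0.4]]]}}

```text
clock: 6.53
tool_pos: [0.5295, 0.1046, 0.1702]
eef_rot: [-0.648, -0.285, -0.223, 0.67]
contact_force: [0.9, 0.2, 0.4]
opening: 0.655
```

>>> {"name": "send_rows", "arguments": {"motion": [[[0,0,-0.11,0.03,0.14,0.54,-0.4],[0,0,-0.11,0.03,0.14,0.54,-0.4],[0,0,-0.11,0.03,0.14,0.54,-0.4],[0,0,-0.11,0.03,0.14,0.54,-0.4],[0,0,-0.11,0.03,0.14,0.54,-0.4]]]}}

```text
clock: 6.95
tool_pos: [0.5362, 0.1594, 0.1619]
eef_rot: [-0.642, -0.3, -0.237, 0.665]
contact_force: [-0.1, 0.7, 0.4]
opening: 0.701
```

```bash
python3 - <<'E'
from pl import *
G=np.array([20.4,132.5,102.1])
st()
plan(W(p,G+NS*90),orient(np.pi/4))
plan(W(p,G+NS*30),orient(np.pi/4))
snap('wrist','w10.png')
E
```

```text
6.95 q [-0.34  0.85 -0.34  2.51  2.54  1.07 -1.42] pos [0.5362 0.1594 0.1619] case [-44.2 132.9 161.9] F [-0.1  0.7  0.4] op 0.701
dist mm [ 1.  -0.3  3.9] rows 5 need 0.17 
 row [0.0, 0.012, -0.015, 0.034, -0.02, -0.004]
dist mm [ 43.3   3.5 -38.6] rows 5 need 2.9 
 row [0.0, 0.012, -0.015, 0.036, 0.58, -0.004]
```

View pics/w10.png

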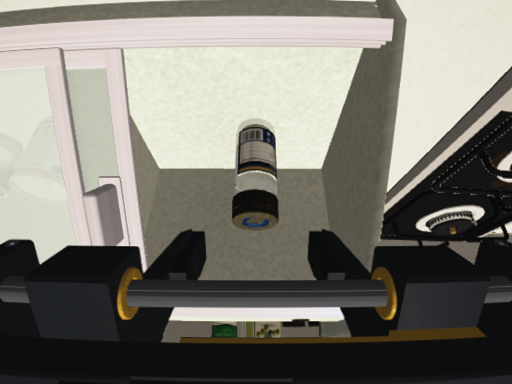

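```bash
python3 - <<'E'
from pl import *
d=load('w10.png')
print(C(onz(d,[(255.5,220)],.111)).round(1),C(onz(d,[(256,131)],.006)).round(1))
E
```

```text
[[ 19.2 133.  111. ]] [[ 24.4 132.9   6. ]]
```

>>> {"name": "send_rows", "arguments": {"motion": [[[0,0.01,-0.02,0.04,0.58,0,-0.4],[0,0.01,-0.02,0.04,0.58,0,-0.4],[0,0.01,-0.02,0.04,0.58,0,-0.4],[0,0.01,-0.02,0.04,0.58,0,-0.4],[0,0.01,-0.02,0.04,0.58,0,-0.4]]]}}

```text
clock: 7.42
tool_pos: [0.582, 0.1629, 0.1229]
eef_rot: [-0.64, -0.301, -0.242, 0.664]
contact_force: [-0.2, 0.3, -0.6]
opening: 0.699
```

```bash
python3 - <<'E'
from pl import *
G=np.array([20.4,132.5,102.1])
st()
plan(W(p,G),orient(np.pi/4))
snap('wrist','w11.png');snap('top','t11.png')
E
```

```text
7.42 q [-0.3   0.94 -0.32  2.39  2.6   1.05 -1.38] pos [0.582  0.1629 0.1229] case [  1.7 132.2 122.9] F [-0.2  0.3 -0.6] op 0.699
dist mm [ 18.5   2.  -20.8] rows 5 need 1.39 
 row [0.001, -0.002, 0.009, -0.015, 0.279, 0.003]
```

View pics/w11.png

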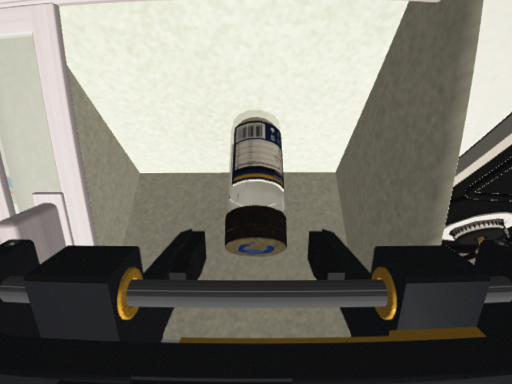

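>>> {"name": "send_rows", "arguments": {"motion": [[[0,0,0,0,0.28,0,-0.4],[0,0,0,0,0.28,0,-0.4],[0,0,0,0,0.28,0,-0.4],[0,0,0,0,0.28,0,-0.4],[0,0,0,-0.05,0.28,0,-0.4]]]}}

```text
clock: 7.93
tool_pos: [0.6005, 0.1659, 0.1034]
eef_rot: [-0.639, -0.302, -0.242, 0.665]
contact_force: [0.6, 0.8, -0.4]
opening: 0.7
```

```bash
python3 - <<'E'
from pl import *
G=np.array([20.4,132.5,102.1])
st()
plan(W(p,G),orient(np.pi/4))
snap('wrist','w12.png')
E
```

```text
7.93 q [-0.29  0.98 -0.31  2.34  2.63  1.04 -1.37] pos [0.6005 0.1659 0.1034] case [ 20.4 133.6 103.4] F [ 0.6  0.8 -0.4] op 0.7
dist mm [ 0.1 -1.1 -1.3] rows 5 need 0.05 
 row [-0.004, 0.0, 0.011, -0.009, 0.009, -0.011]
```

View pics/w12.png

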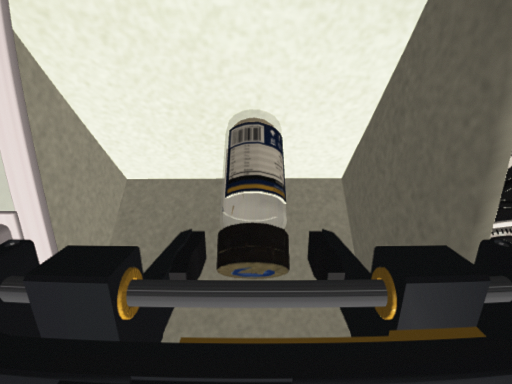

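The cap sits between the pads at (252,255). I'll close on it.

>>> {"name": "send_rows", "arguments": {"motion": [[[0,0,0,0,0,-0.02,1],[0,0,0,0,0,0,1],[0,0,0,0,0,0,1],[0,0,0,0,0,0,1],[0,0,0,0,0,0,1]]], "force": 30}}

```text
clock: 8.4
tool_pos: [0.5999, 0.1653, 0.1036]
eef_rot: [-0.639, -0.301, -0.242, 0.665]
contact_force: [0.1, 0.0, 0.1]
opening: 0.456
```

```bash
python3 - <<'E'
from pl import *
st()
snap('wrist','w13.png')
E
```

```text
8.4 q [-0.29  0.98 -0.31  2.34  2.63  1.04 -1.37] pos [0.5999 0.1653 0.1036] case [ 19.7 133.  103.6] F [0.1 0.  0.1] op 0.456
```

View pics/w13.png

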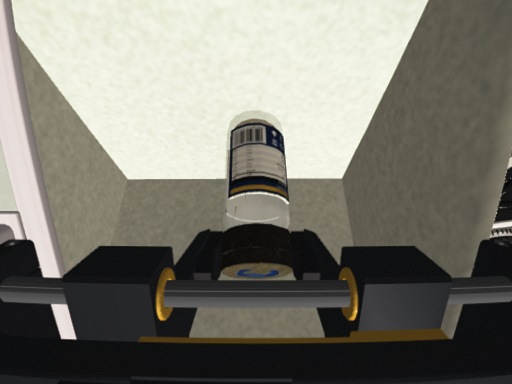

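>>> {"name": "send_rows", "arguments": {"motion": [[[0,0,0,0,-0.2,0,1],[0,0,0,0,-0.5,0,1],[0,0,0,0,-0.6,0,1],[0,0,0,0,-0.6,0,1],[0,0,0,0,-0.6,0,1]]]}}

```text
clock: 8.87
tool_pos: [0.5633, 0.162, 0.1397]
eef_rot: [-0.639, -0.301, -0.241, 0.665]
contact_force: [-0.0, -0.3, -0.9]
opening: 0.451
```

```bash
python3 - <<'E'
from pl import *
st()
snap('wrist','w14.png')
for X in [(-35,132.5,165)]: plan(W(p,X),orient(np.pi/4))
for X in [(-30,132.5,270)]: plan(W(p,X),orient(np.pi/4))
E
```

```text
8.87 q [-0.32  0.91 -0.33  2.45  2.58  1.07 -1.4 ] pos [0.5633 0.162  0.1397] case [-17.  133.1 139.7] F [-0.  -0.3 -0.9] op 0.451
dist mm [-16.4  -2.3  24.3] rows 5 need 1.44 
 row [-0.007, 0.004, 0.006, 0.055, -0.289, -0.008]
dist mm [-11.4  -1.8 129.3] rows 5 need 4.97 
 row [-0.007, 0.004, 0.006, 0.834, -0.995, -0.007]
```

View pics/w14.png

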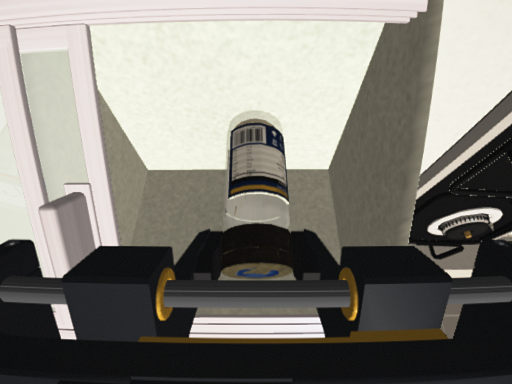

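>>> {"name": "send_rows", "arguments": {"motion": [[[0,0,0,0.05,-0.4,0,1],[0,0,0,0.05,-0.4,0,1],[0,0,0,0.05,-0.4,0,1],[0,0,0,0.3,-0.5,0,1],[0,0,0,0.6,-0.6,0,1]]]}}

```text
clock: 9.33
tool_pos: [0.5456, 0.1603, 0.1853]
eef_rot: [-0.64, -0.301, -0.24, 0.665]
contact_force: [-0.0, 0.0, -1.0]
opening: 0.454
```

```bash
python3 - <<'E'
from pl import *
st()
for X in [(-20,132.5,285)]: plan(W(p,X),orient(np.pi/4))
E
```

```text
9.33 q [-0.33  0.78 -0.33  2.48  2.53  0.99 -1.38] pos [0.5456 0.1603 0.1853] case [-34.8 132.9 185.3] F [-0.  0. -1.] op 0.454
dist mm [14.8  0.9 99.7] rows 5 need 4.05 
 row [-0.003, 0.002, 0.001, 0.81, -0.6, -0.004]
```

>>> {"name": "send_rows", "arguments": {"motion": [[[0,0,0,0.8,-0.6,0,1],[0,0,0,0.8,-0.6,0,1],[0,0,0,0.8,-0.6,0,1],[0,0,0,0.8,-0.6,0,1],[0,0,0,0.8,-0.6,0,1]]]}}

```text
clock: 9.75
tool_pos: [0.56, 0.1614, 0.2863]
eef_rot: [-0.639, -0.301, -0.242, 0.665]
contact_force: [0.6, 0.2, -1.3]
opening: 0.455
```

```bash
python3 - <<'E'
from pl import *
st();snap('wrist','w15.png');snap('top','t15.png')
T0=load('top0.png')
h=cv2.cvtColor(T0['img'],cv2.COLOR_RGB2HSV);m=cv2.inRange(h,(8,90,80),(22,255,255))
c=max(cv2.findContours(m[180:240,320:380],cv2.RETR_EXTERNAL,cv2.CHAIN_APPROX_NONE)[0],key=len);e=cv2.fitEllipse(c);print(e)
print('trivet',onz(T0,[(e[0][0]+320,e[0][1]+180)],.01))
print('can',onz(T0,[(359,150)],.134))
tr=onz(T0,[(e[0][0]+320,e[0][1]+180)],.01)[0]
plan([tr[0]+0.02,tr[1],.285],orient(np.pi/4,yaw=-.4))
E
```

```text
9.75 q [-0.36  0.51 -0.24  2.36  2.38  0.62 -1.18] pos [0.56   0.1614 0.2863] case [-20.3 132.8 286.3] F [ 0.6  0.2 -1.3] op 0.455
((28.29722785949707, 28.17380142211914), (33.493404388427734, 34.40385818481445), 148.97146606445312)
trivet [[ 0.49949898 -0.35614935  0.01      ]]
can [[ 0.68155686 -0.36777321  0.134     ]]
dist mm [ -42.2 -518.    -4. ] rows 30 need 26.18 
 row [-0.146, 0.143, 0.004, 0.041, 0.049, -0.873]
```

View pics/w15.png

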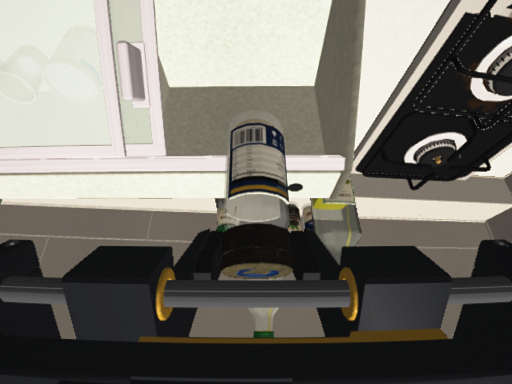

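View pics/t15.png

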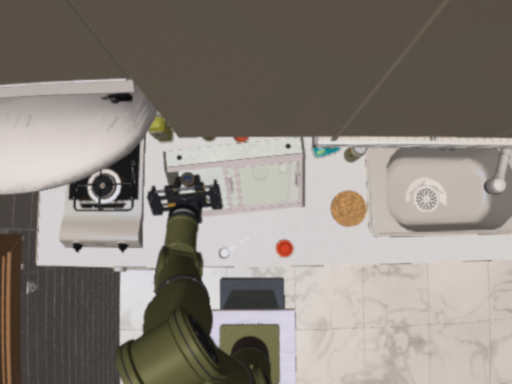

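>>> {"name": "send_rows", "arguments": {"motion": [[[-0.145,0.145,0,0.04,0.05,-0.6,1],[-0.145,0.145,0,0.04,0.05,-0.87,1],[-0.145,0.145,0,0.04,0.05,-0.87,1],[-0.145,0.145,0,0.04,0.05,-0.87,1],[-0.145,0.145,0,0.04,0.05,-0.87,1]]]}}

```text
clock: 10.27
tool_pos: [0.5706, 0.0787, 0.2822]
eef_rot: [-0.652, -0.273, -0.268, 0.655]
contact_force: [0.3, -0.5, -1.0]
opening: 0.454
```

>>> {"name": "send_rows", "arguments": {"motion": [[[-0.145,0.145,0,0.04,0.05,-0.87,1],[-0.145,0.145,0,0.04,0.05,-0.87,1],[-0.145,0.145,0,0.04,0.05,-0.87,1],[-0.145,0.145,0,0.04,0.05,-0.87,1],[-0.145,0.145,0,0.04,0.05,-0.87,1]]]}}

```text
clock: 10.68
tool_pos: [0.5747, -0.0084, 0.2813]
eef_rot: [0.663, 0.246, 0.295, -0.643]
contact_force: [0.2, -0.9, -0.9]
opening: 0.455
```

>>> {"name": "send_rows", "arguments": {"motion": [[[-0.145,0.145,0,0.04,0.05,-0.87,1],[-0.145,0.145,0,0.04,0.05,-0.87,1],[-0.145,0.145,0,0.04,0.05,-0.87,1],[-0.145,0.145,0,0.04,0.05,-0.87,1],[-0.145,0.145,0,0.04,0.05,-0.87,1]]]}}

```text
clock: 11.1
tool_pos: [0.5717, -0.0953, 0.2804]
eef_rot: [0.672, 0.218, 0.321, -0.631]
contact_force: [-0.7, 0.1, -1.7]
opening: 0.452
```

```bash
python3 - <<'E'
from pl import *
st()
tr=np.array([.4995,-.356])
plan([tr[0]+0.02,tr[1],.27],orient(np.pi/4,yaw=-.4))
E
```

```text
11.1 q [ 0.21  0.52 -0.25  2.39  2.77  0.58 -1.28] pos [ 0.5717 -0.0953  0.2804] case [ -32.  -123.9  280.4] F [-0.7  0.1 -1.7] op 0.452
dist mm [ -52.2 -260.7  -10.4] rows 15 need 13.29 
 row [-0.145, 0.142, -0.001, 0.027, 0.075, -0.886]
```

>>> {"name": "send_rows", "arguments": {"motion": [[[-0.145,0.145,0,0.03,0.07,-0.88,1],[-0.145,0.145,0,0.03,0.07,-0.88,1],[-0.145,0.145,0,0.03,0.07,-0.88,1],[-0.145,0.145,0,0.03,0.07,-0.88,1],[-0.145,0.145,0,0.03,0.07,-0.88,1]]]}}

```text
clock: 11.52
tool_pos: [0.5621, -0.1827, 0.2773]
eef_rot: [0.68, 0.19, 0.347, -0.618]
contact_force: [-0.1, 0.8, -0.6]
opening: 0.454
```

>>> {"name": "send_rows", "arguments": {"motion": [[[-0.145,0.145,0,0.03,0.07,-0.88,1],[-0.145,0.145,0,0.03,0.07,-0.88,1],[-0.145,0.145,0,0.03,0.07,-0.88,1],[-0.145,0.145,0,0.03,0.07,-0.88,1],[-0.145,0.145,0,0.03,0.07,-0.88,1]]]}}

```text
clock: 11.93
tool_pos: [0.5454, -0.2691, 0.2743]
eef_rot: [0.687, 0.162, 0.372, -0.603]
contact_force: [-0.3, -0.0, -1.3]
opening: 0.459
```

>>> {"name": "send_rows", "arguments": {"motion": [[[-0.145,0.145,0,0.03,0.07,-0.88,1],[-0.145,0.145,0,0.03,0.07,-0.88,1],[-0.145,0.145,0,0.03,0.07,-0.88,1],[-0.145,0.145,0,0.03,0.07,-0.8,1],[-0.145,0.145,0,0.03,0.07,-0.5,1]]]}}

```text
clock: 12.35
tool_pos: [0.5246, -0.3468, 0.2712]
eef_rot: [0.693, 0.133, 0.397, -0.587]
contact_force: [0.4, -0.8, -0.6]
opening: 0.453
```

```bash
python3 - <<'E'
from pl import *
st();d=snap('wrist','w16.png');d=load('w16.png');snap('scene','s16.png')
tr=np.array([.4995,-.356,.01])
print('trivet proj',proj(d,tr))
u=np.array([np.cos(-.4),np.sin(-.4)])
plan(np.r_[tr[:2]-.0028*u,.15],orient(np.pi/4,yaw=-.4))
E
```

```text
12.35 q [ 0.75  0.58 -0.28  2.25  3.09  0.45 -1.34] pos [ 0.5246 -0.3468  0.2712] case [-101.7 -370.1  271.2] F [ 0.4 -0.8 -0.6] op 0.453
trivet proj [[236.13196247 -10.2924517 ]]
dist mm [ -28.4   -8.7 -121.9] rows 10 need 5.11 
 row [0.001, -0.007, 0.0, -0.511, 0.35, -0.096]
```

View pics/w16.png

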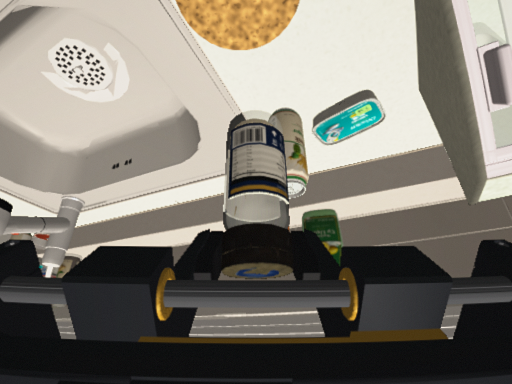

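View pics/s16.png

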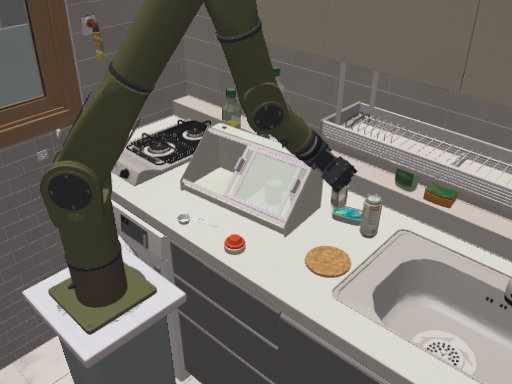

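```bash
python3 - <<'E'
from pl import *
d=load('w16.png')
for c in [(.4995,-.356),(.495,-.360)]:
    a=np.linspace(0,2*np.pi,73);P=proj(d,np.c_[c[0]+.065*np.cos(a),c[1]+.065*np.sin(a),0*a+.01])
    P=P[P[:,1]>0];print(c,'ymax',P[:,1].max(),'x range',P[:,0].min(),P[:,0].max())
h=cv2.cvtColor(d['img'],cv2.COLOR_RGB2HSV);m=cv2.inRange(h,(8,90,80),(22,255,255))[:60,150:330]
ys,xs=np.nonzero(m);print(ys.max(),xs.min()+150,xs.max()+150,(np.nonzero(m[0])[0][[0,-1]]+150))
E
```

```text
(0.4995, -0.356) ymax 50.636301741695576 x range 173.81719004477333 298.7253280513441
(0.495, -0.36) ymax 48.64076353471978 x range 170.3238411090422 293.7262664693776
49 176 298 [176 298]
```

>>> {"name": "send_rows", "arguments": {"motion": [[[0,0,0,-0.51,0.35,-0.1,1],[0,0,0,-0.51,0.35,-0.1,1],[0,0,0,-0.51,0.35,-0.1,1],[0,0,0,-0.51,0.35,-0.1,1],[0,0,0,-0.51,0.35,-0.1,1]]]}}

```text
clock: 12.87
tool_pos: [0.513, -0.3478, 0.2117]
eef_rot: [0.692, 0.136, 0.396, -0.588]
contact_force: [-0.2, -0.1, -0.6]
opening: 0.458
```

>>> {"name": "send_rows", "arguments": {"motion": [[[0,0,0,-0.51,0.35,-0.1,1],[0,0,0,-0.51,0.35,-0.1,1],[0,0,0,-0.51,0.35,-0.1,1],[0,0,0,-0.51,0.35,-0.1,1],[0,0,0,-0.51,0.35,-0.1,1]]]}}

```text
clock: 13.28
tool_pos: [0.4991, -0.3526, 0.1509]
eef_rot: [0.692, 0.136, 0.396, -0.588]
contact_force: [0.8, -0.8, -1.2]
opening: 0.452
```

```bash
python3 - <<'E'
from pl import *
st();snap('wrist','w17.png');snap('scene','s17.png')
tr=np.array([.4995,-.356])
u=np.array([np.cos(-.4),np.sin(-.4)])
plan(np.r_[tr-.0028*u,.1076],orient(np.pi/4,yaw=-.4))
a=cv2.imread('pics/s17.png');cv2.imwrite('pics/s17z.png',cv2.resize(a[150:300,260:410],None,fx=4,fy=4,interpolation=cv2.INTER_CUBIC))
E
```

```text
13.28 q [ 0.79  0.86 -0.27  2.36  3.15  0.83 -1.29] pos [ 0.4991 -0.3526  0.1509] case [-127.6 -373.6  150.9] F [ 0.8 -0.8 -1.2] op 0.452
dist mm [ -1.1  -2.3 -41.8] rows 5 need 1.48 
 row [-0.009, -0.007, -0.004, -0.296, 0.295, -0.027]
```

View pics/w17.png

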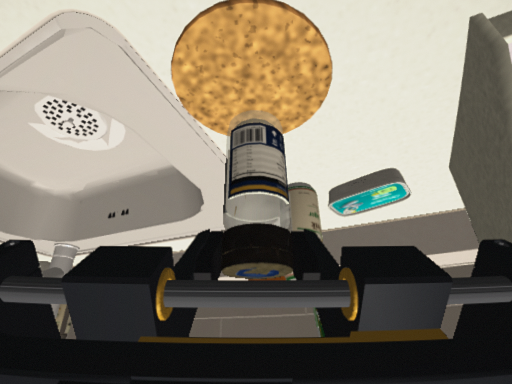

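View pics/s17z.png

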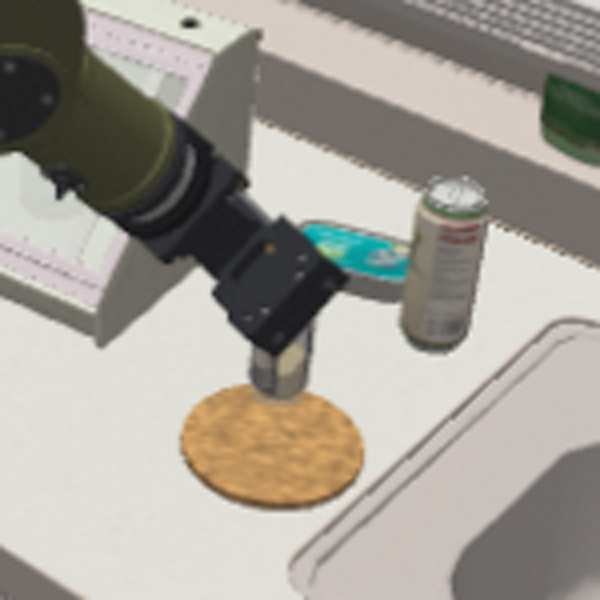

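Trivet position confirmed: the predicted rim row is 50.6 against a measured 49. The jar hangs upright above it, so I'll descend.

>>> {"name": "send_rows", "arguments": {"motion": [[[0,0,0,-0.35,0.35,-0.03,1],[0,0,0,-0.35,0.35,-0.03,1],[0,0,0,-0.3,0.3,-0.03,1],[0,0,0,-0.2,0.2,-0.03,1],[0,0,0,-0.1,0.1,-0.01,1]]]}}

```text
clock: 13.8
tool_pos: [0.4979, -0.3564, 0.114]
eef_rot: [0.693, 0.136, 0.396, -0.587]
contact_force: [0.7, -0.4, -2.5]
opening: 0.456
```

>>> {"name": "send_rows", "arguments": {"motion": [[[0,0,0,-0.05,0.05,0,1],[0,0,0,-0.05,0.05,0,1],[0,0,0,0,0,0,1],[0,0,0,0,0,0,1],[0,0,0,0,0,0,1]]]}}

```text
clock: 14.22
tool_pos: [0.4981, -0.3565, 0.1127]
eef_rot: [0.693, 0.136, 0.397, -0.586]
contact_force: [0.4, -1.0, -1.5]
opening: 0.453
```

```bash
python3 - <<'E'
from pl import *
st();snap('scene','s18.png')
a=cv2.imread('pics/s18.png');cv2.imwrite('pics/s18z.png',cv2.resize(a[180:300,270:390],None,fx=5,fy=5,interpolation=cv2.INTER_CUBIC))
tr=np.array([.4995,-.356])
u=np.array([np.cos(-.4),np.sin(-.4)])
plan(np.r_[tr-.0028*u,.1076],orient(np.pi/4,yaw=-.4))
E
```

```text
14.22 q [ 0.79  0.96 -0.26  2.36  3.16  0.92 -1.27] pos [ 0.4981 -0.3565  0.1127] case [-128.9 -377.5  112.7] F [ 0.4 -1.  -1.5] op 0.453
dist mm [-1.2  1.6 -5.1] rows 5 need 0.24 
 row [-0.004, -0.005, 0.009, -0.048, 0.024, 0.01]
```

View pics/s18z.png

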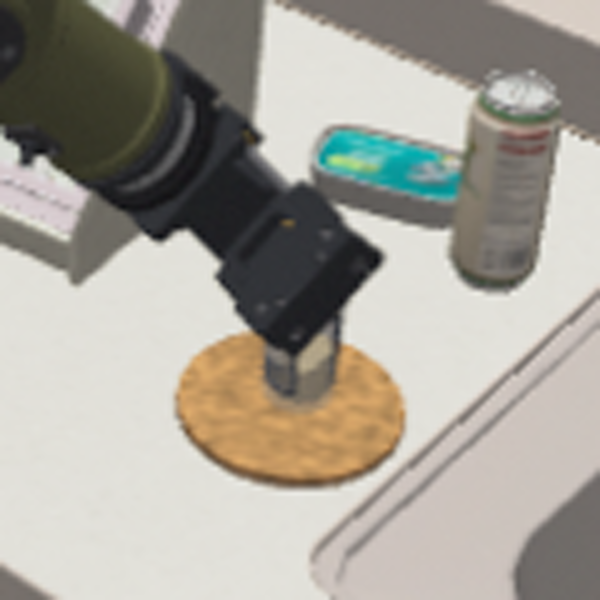

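>>> {"name": "send_rows", "arguments": {"motion": [[[0,0,0,-0.05,0.05,0,1],[0,0,0,-0.05,0.05,0,1],[0,0,0,-0.05,0.05,0,1],[0,0,0,0,0,0,1],[0,0,0,0,0,0,1]]]}}

```text
clock: 14.68
tool_pos: [0.498, -0.3564, 0.1079]
eef_rot: [0.693, 0.136, 0.396, -0.587]
contact_force: [0.4, -0.5, -2.0]
opening: 0.455
```

>>> {"name": "send_rows", "arguments": {"motion": [[[0,0,0,-0.04,0.04,0,1],[0,0,0,0,0,0,1],[0,0,0,0,0,0,1],[0,0,0,0,0,0,1],[0,0,0,0,0,0,1]]]}}

```text
clock: 15.1
tool_pos: [0.4984, -0.3566, 0.1075]
eef_rot: [0.693, 0.137, 0.397, -0.586]
contact_force: [-1.2, -0.3, 4.5]
opening: 0.453
```

```bash
python3 - <<'E'
from pl import *
st();print(get_state()['moment'].round(2))
E
```

```text
15.1 q [ 0.79  0.97 -0.26  2.36  3.16  0.94 -1.27] pos [ 0.4984 -0.3566  0.1075] case [-128.7 -377.6  107.5] F [-1.2 -0.3  4.5] op 0.453
[ 0.16  0.11 -0.02]
```

The jar is in contact with the trivet, with Fz going from about −1.5 to +4.5. I'll release and back out.

>>> {"name": "send_rows", "arguments": {"motion": [[[0,0,0,0,0,0,0],[0,0,0,0,0,0,-0.3],[0,0,0,0,0,0,-0.4],[0,0,0,0,0,0,-0.4],[0,0,0,0,-0.2,0,-0.4]]]}}

```text
clock: 15.52
tool_pos: [0.4956, -0.3553, 0.1094]
eef_rot: [0.693, 0.136, 0.396, -0.587]
contact_force: [0.2, -0.5, -0.2]
opening: 0.699
```

```bash
python3 - <<'E'
from pl import *
st();snap('wrist','w19.png')
E
```

```text
15.52 q [ 0.79  0.97 -0.26  2.37  3.16  0.94 -1.27] pos [ 0.4956 -0.3553  0.1094] case [-131.4 -376.   109.4] F [ 0.2 -0.5 -0.2] op 0.699
```

View pics/w19.png

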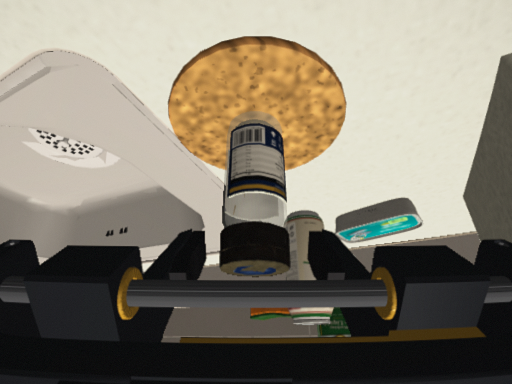

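>>> {"name": "send_rows", "arguments": {"motion": [[[0,0,0,0,-0.4,0,-0.4],[0,0,0,0,-0.6,0,-0.4],[0,0,0,0,-0.7,0,-0.4],[0,0,0,0,-0.7,0,-0.4],[0,0,0,0.2,-0.7,0,-0.4]]]}}

```text
clock: 15.98
tool_pos: [0.4555, -0.3386, 0.1567]
eef_rot: [0.693, 0.135, 0.396, -0.587]
contact_force: [0.9, 0.5, -0.2]
opening: 0.703
```

```bash
python3 - <<'E'
from pl import *
st();snap('wrist','w20.png')
s=get_state();plan(s['tool_pos']+[0.03,0,.14],orient(np.pi/4,yaw=-.3))
E
```

```text
15.98 q [ 0.82  0.86 -0.27  2.49  3.17  0.94 -1.28] pos [ 0.4555 -0.3386  0.1567] case [-169.7 -355.7  156.7] F [ 0.9  0.5 -0.2] op 0.703
dist mm [ 30.   0. 140.] rows 10 need 5.95 
 row [0.087, -0.091, 0.002, 0.595, -0.395, 0.052]
```

View pics/w20.png

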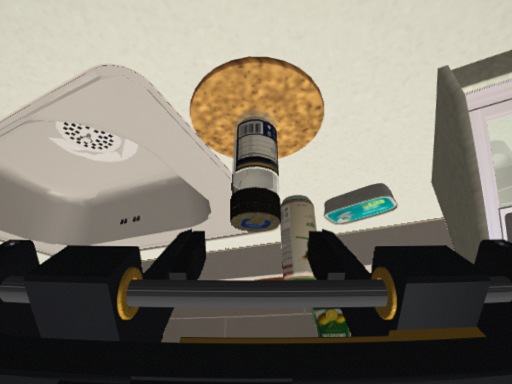

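>>> {"name": "send_rows", "arguments": {"motion": [[[0.09,-0.09,0,0.6,-0.4,0.05,-0.3],[0.09,-0.09,0,0.6,-0.4,0.05,-0.3],[0.09,-0.09,0,0.6,-0.4,0.05,-0.3],[0.09,-0.09,0,0.6,-0.4,0.05,-0.3],[0.09,-0.09,0,0.6,-0.4,0.05,-0.3]]]}}

```text
clock: 16.45
tool_pos: [0.4717, -0.3398, 0.228]
eef_rot: [0.689, 0.154, 0.381, -0.597]
contact_force: [0.2, -0.3, -0.6]
opening: 0.651
```

>>> {"name": "send_rows", "arguments": {"motion": [[[0.09,-0.09,0,0.6,-0.4,0.05,-0.3],[0.09,-0.09,0,0.6,-0.4,0.05,-0.3],[0.09,-0.09,0,0.6,-0.4,0.05,-0.3],[0.09,-0.09,0,0.6,-0.4,0.05,-0.3],[0.09,-0.09,0,0.6,-0.4,0.05,-0.3]]]}}

```text
clock: 16.87
tool_pos: [0.4863, -0.3396, 0.2986]
eef_rot: [0.685, 0.171, 0.366, -0.606]
contact_force: [0.7, 0.2, -0.9]
opening: 0.648
```

```bash
python3 - <<'E'
from pl import *
st()
plan(W(p,(-60,26,240)),orient(np.pi/4-.12))
E
```

```text
16.87 q [ 0.94  0.51 -0.4   2.28  3.31  0.37 -1.39] pos [ 0.4863 -0.3396  0.2986] case [-139.2 -359.5  298.6] F [ 0.7  0.2 -0.9] op 0.648
dist mm [ 43.9 391.1 -58.6] rows 20 need 19.82 
 row [0.161, -0.182, 0.076, -0.089, 0.113, 0.991]
```

>>> {"name": "send_rows", "arguments": {"motion": [[[0.16,-0.18,0.08,-0.09,0.11,0.98,-0.1],[0.16,-0.18,0.08,-0.09,0.11,0.98,-0.1],[0.16,-0.18,0.08,-0.09,0.11,0.98,-0.1],[0.16,-0.18,0.08,-0.09,0.11,0.98,-0.1],[0.16,-0.18,0.08,-0.09,0.11,0.98,-0.1]]]}}

```text
clock: 17.28
tool_pos: [0.5128, -0.2447, 0.2837]
eef_rot: [0.681, 0.194, 0.325, -0.627]
contact_force: [0.6, -0.5, -0.8]
opening: 0.552
```

>>> {"name": "send_rows", "arguments": {"motion": [[[0.16,-0.18,0.08,-0.09,0.11,0.98,-0.1],[0.16,-0.18,0.08,-0.09,0.11,0.98,-0.1],[0.16,-0.18,0.08,-0.09,0.11,0.98,-0.1],[0.16,-0.18,0.08,-0.09,0.11,0.98,-0.1],[0.16,-0.18,0.08,-0.09,0.11,0.98,-0.1]]]}}

```text
clock: 17.7
tool_pos: [0.5295, -0.1483, 0.2692]
eef_rot: [0.675, 0.216, 0.284, -0.646]
contact_force: [0.8, -0.1, -0.6]
opening: 0.549
```

>>> {"name": "send_rows", "arguments": {"motion": [[[0.16,-0.18,0.08,-0.09,0.11,0.98,-0.1],[0.16,-0.18,0.08,-0.09,0.11,0.98,-0.1],[0.16,-0.18,0.08,-0.09,0.11,0.98,-0.1],[0.16,-0.18,0.08,-0.09,0.11,0.98,-0.1],[0.16,-0.18,0.08,-0.09,0.11,0.98,-0.1]]]}}

```text
clock: 18.12
tool_pos: [0.5364, -0.0507, 0.2548]
eef_rot: [0.667, 0.237, 0.242, -0.664]
contact_force: [0.5, 0.5, 0.2]
opening: 0.553
```

```bash
python3 - <<'E'
from pl import *
st()
plan(W(p,(-60,26,240)),orient(np.pi/4-.12))
E
```

```text
18.12 q [ 0.18  0.52 -0.26  2.45  2.86  0.53 -1.29] pos [ 0.5364 -0.0507  0.2548] case [-63.1 -76.4 254.8] F [0.5 0.5 0.2] op 0.553
dist mm [ -6.2 102.2 -14.8] rows 10 need 5.12 
 row [0.08, -0.095, 0.033, -0.054, 0.051, 0.512]
```

>>> {"name": "send_rows", "arguments": {"motion": [[[0.16,-0.18,0.06,-0.1,0.1,0.98,0],[0.16,-0.18,0.06,-0.1,0.1,0.98,0],[0.16,-0.18,0.06,-0.1,0.1,0.98,0],[0.16,-0.18,0.06,-0.1,0.1,0.98,0],[0.16,-0.18,0.06,-0.1,0.1,0.98,0]]]}}

```text
clock: 18.53
tool_pos: [0.5321, 0.047, 0.2407]
eef_rot: [-0.656, -0.26, -0.203, 0.678]
contact_force: [-0.8, -0.3, -0.8]
opening: 0.498
```

```bash
python3 - <<'E'
from pl import *
st()
F=np.array([-31.3,24,140])
plan(W(p,F+[-14,0,35]),orient(np.pi/4-.12))
snap('wrist','w21.png')
a=cv2.imread('pics/w21.png');cv2.imwrite('pics/w21z.png',cv2.resize(a[80:280,170:370],None,fx=3,fy=3,interpolation=cv2.INTER_CUBIC))
E
```

```text
18.53 q [-0.05  0.55 -0.26  2.46  2.72  0.56 -1.28] pos [0.5321 0.047  0.2407] case [-58.5  21.3 240.7] F [-0.8 -0.3 -0.8] op 0.498
dist mm [ 12.9   3.9 -65.7] rows 5 need 2.99 
 row [0.0, -0.01, 0.006, -0.303, 0.598, 0.026]
```

View pics/w21z.png

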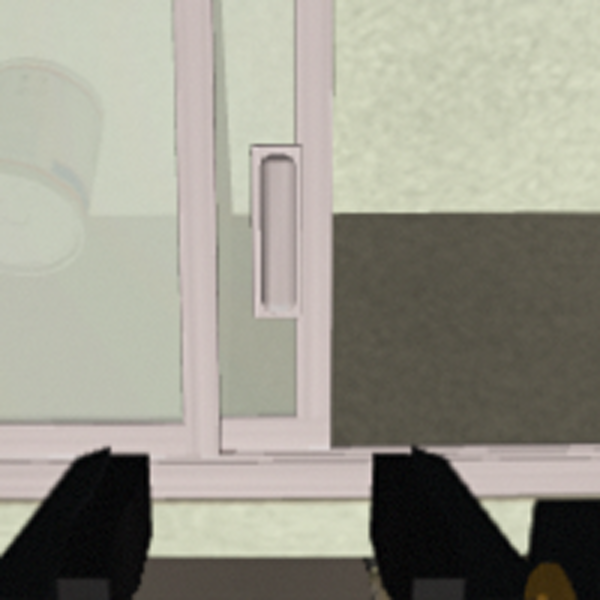

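```bash
python3 - <<'E'
from pl import *
d=load('w21.png')
F=onslope(d,[(263.7,158)],35)[0];print(F)
F=np.array([-31.3,F[1],140])
plan(W(p,F+[-14,0,30]),orient(np.pi/4-.12))
E
```

```text
[-30.30225561  28.48390034 139.19521908]
dist mm [ 12.7   3.9 -70.5] rows 5 need 3.17 
 row [-0.016, 0.001, 0.005, -0.334, 0.634, 0.026]
```

>>> {"name": "send_rows", "arguments": {"motion": [[[0,0,0,-0.33,0.63,0.02,0],[0,0,0,-0.33,0.63,0.02,0],[0,0,0,-0.33,0.63,0.02,0],[0,0,0,-0.33,0.63,0.02,0],[0,0,0,-0.33,0.63,0.02,0.2]]]}}

```text
clock: 19.0
tool_pos: [0.5455, 0.0491, 0.1705]
eef_rot: [-0.657, -0.26, -0.203, 0.678]
contact_force: [0.6, 0.3, -0.1]
opening: 0.446
```

```bash
python3 - <<'E'
from pl import *
st()
F=np.array([-31.3,27.5,140])
plan(W(p,F),orient(np.pi/4-.12))
snap('wrist','w22.png')
E
```

```text
19.0 q [-0.04  0.75 -0.29  2.48  2.77  0.79 -1.32] pos [0.5455 0.0491 0.1705] case [-45.   22.2 170.5] F [ 0.6  0.3 -0.1] op 0.446
dist mm [ 13.2   6.5 -30.5] rows 5 need 1.62 
 row [0.002, -0.013, 0.007, -0.081, 0.324, 0.053]
```

View pics/w22.png

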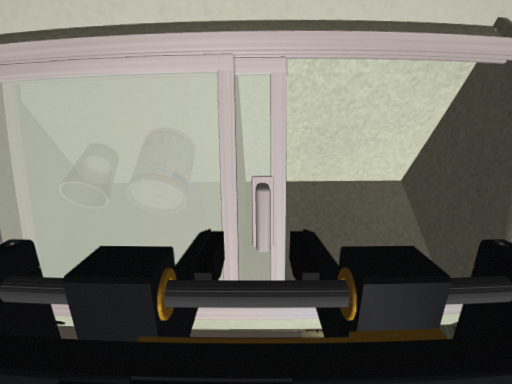

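>>> {"name": "send_rows", "arguments": {"motion": [[[0,0,0,-0.08,0.32,0.06,0.2],[0,0,0,-0.08,0.32,0.06,0.2],[0,0,0,-0.08,0.32,0.05,0.2],[0,0,0,-0.08,0.32,0.05,0.2],[0,0,0,-0.08,0.32,0.05,0.3]]]}}

```text
clock: 19.47
tool_pos: [0.5592, 0.0564, 0.1407]
eef_rot: [-0.656, -0.26, -0.203, 0.678]
contact_force: [-0.5, 0.2, 0.9]
opening: 0.357
```

```bash
python3 - <<'E'
from pl import *
st()
snap('wrist','w23.png')
F=np.array([-31.3,27.5,140]);plan(W(p,F),orient(np.pi/4-.12))
E
```

```text
19.47 q [-0.05  0.83 -0.29  2.45  2.78  0.84 -1.32] pos [0.5592 0.0564 0.1407] case [-30.7  28.3 140.7] F [-0.5  0.2  0.9] op 0.357
dist mm [-0.9 -1.1  0.3] rows 5 need 0.07 
 row [0.0, -0.013, 0.007, -0.006, -0.008, -0.011]
```

View pics/w23.png

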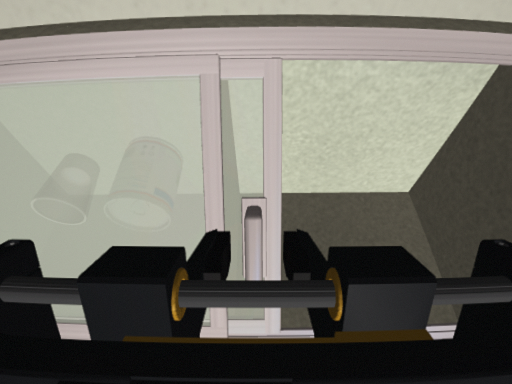

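The fin at (254,235) is between the fingers again. I'll close on it, then slide left.

>>> {"name": "send_rows", "arguments": {"motion": [[[0,0,0,0,0,0,1],[0,0,0,0,0,0,1],[0,0,0,0,0,0,1],[0,0,0,0,0,0,1],[0,0,0,0,0,0.1,1]]], "force": 20}}

```text
clock: 19.93
tool_pos: [0.5585, 0.0567, 0.141]
eef_rot: [-0.657, -0.26, -0.204, 0.678]
contact_force: [0.3, -3.0, 0.8]
opening: 0.114
```

>>> {"name": "send_rows", "arguments": {"motion": [[[0,0,0,0,0,0.3,1],[0,0,0,0,0,0.5,1],[0,0,0,0,0,0.5,1],[0,0,0,0,0,0.5,1],[0,0,0,0,0,0.5,1]]]}}

```text
clock: 20.35
tool_pos: [0.554, 0.1037, 0.141]
eef_rot: [-0.657, -0.26, -0.203, 0.678]
contact_force: [-1.0, -4.3, 0.2]
opening: 0.114
```

```bash
python3 - <<'E'
from pl import *
st()
plan(W(p,[-31.3,160,140]),orient(np.pi/4-.12))
E
```

```text
20.35 q [-0.18  0.83 -0.29  2.44  2.66  0.85 -1.34] pos [0.554  0.1037 0.141 ] case [-31.6  75.9 141. ] F [-1.  -4.3  0.2] op 0.114
dist mm [-7.3 83.8 -1. ] rows 5 need 4.21 
 row [0.006, -0.014, 0.005, -0.006, 0.008, 0.841]
```

>>> {"name": "send_rows", "arguments": {"motion": [[[0,0,0,0,0,0.6,1],[0,0,0,0,0,0.6,1],[0,0,0,0,0,0.6,1],[0,0,0,0,0,0.6,1],[0,0,0,0,0,0.6,1]]]}}

```text
clock: 20.77
tool_pos: [0.5481, 0.1635, 0.1409]
eef_rot: [-0.657, -0.259, -0.203, 0.678]
contact_force: [-1.9, -3.7, 0.9]
opening: 0.112
```

>>> {"name": "send_rows", "arguments": {"motion": [[[0,0,0,0,0,0.5,1],[0,0,0,0,0,0.5,1],[0,0,0,0,0,0.4,1],[0,0,0,0,0,0.3,1],[0,0,0,0,0,0.2,1]]]}}

```text
clock: 21.18
tool_pos: [0.5444, 0.2025, 0.1409]
eef_rot: [-0.657, -0.26, -0.202, 0.679]
contact_force: [-4.6, -3.0, 4.1]
opening: 0.113
```

```bash
python3 - <<'E'
from pl import *
st();snap('wrist','w24.png')
plan(W(p,[-31.3,190,140]),orient(np.pi/4-.12))
E
```

```text
21.18 q [-0.42  0.83 -0.29  2.36  2.44  0.81 -1.34] pos [0.5444 0.2025 0.1409] case [-32.2 175.  140.9] F [-4.6 -3.   4.1] op 0.113
dist mm [-0.4 14.  -1. ] rows 5 need 0.7 
 row [-0.004, -0.008, 0.001, 0.001, 0.013, 0.14]
```

View pics/w24.png

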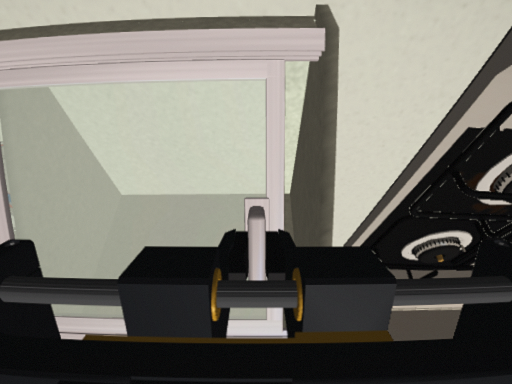

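>>> {"name": "send_rows", "arguments": {"motion": [[[0,0,0,0,-0.02,0.2,1],[0,0,0,0,-0.02,0.2,1],[0,0,0,0,-0.02,0.2,1],[0,0,0,0,0,0.15,1],[0,0,0,0,0,0.1,1]]]}}

```text
clock: 21.65
tool_pos: [0.5428, 0.2189, 0.1411]
eef_rot: [-0.657, -0.259, -0.202, 0.679]
contact_force: [-1.1, -3.4, -8.9]
opening: 0.112
```

>>> {"name": "send_rows", "arguments": {"motion": [[[0,0,0,0,0,0.1,1],[0,0,0,0,0,0.1,1],[0,0,0,0,0,0.1,1],[0,0,0,0,0,0,1],[0,0,0,0,0,0,1]]]}}

```text
clock: 22.07
tool_pos: [0.5423, 0.2238, 0.1411]
eef_rot: [-0.657, -0.259, -0.202, 0.678]
contact_force: [-1.8, -4.3, -14.9]
opening: 0.108
```

```bash
python3 - <<'E'
from pl import *
st();snap('wrist','w25.png')
E
```

```text
22.07 q [-0.47  0.82 -0.28  2.33  2.38  0.79 -1.33] pos [0.5423 0.2238 0.1411] case [-32.3 196.5 141.1] F [ -1.8  -4.3 -14.9] op 0.108
```

View pics/w25.png

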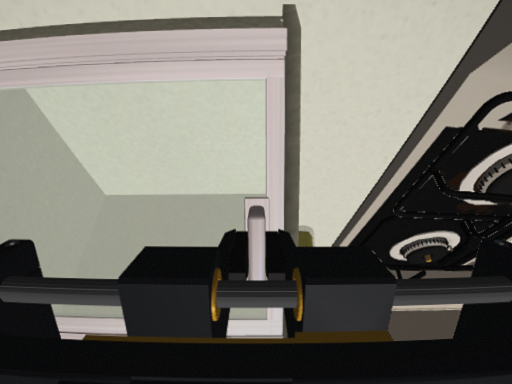

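>>> {"name": "send_rows", "arguments": {"motion": [[[0,0,0,-0.03,0.03,0.1,1],[0,0,0,-0.03,0.03,0.1,1],[0,0,0,0,0,0.1,1],[0,0,0,0,0,0,1],[0,0,0,0,0,0,1]]]}}

```text
clock: 22.53
tool_pos: [0.5423, 0.224, 0.141]
eef_rot: [-0.66, -0.258, -0.205, 0.675]
contact_force: [-6.1, -14.5, -0.0]
opening: 0.111
```

```bash
python3 - <<'E'
from pl import *
st()
E
```

```text
22.53 q [-0.49  0.82 -0.27  2.33  2.37  0.79 -1.33] pos [0.5423 0.224  0.141 ] case [-32.3 196.7 141. ] F [ -6.1 -14.5  -0. ] op 0.111
```

>>> {"name": "send_rows", "arguments": {"motion": [[[0,0,0,0,0,-0.1,1],[0,0,0,0,0,-0.1,1],[0,0,0,0,0,0,1],[0,0,0,0,0,0,0.8],[0,0,0,0,0,0,0.5]]]}}

```text
clock: 22.95
tool_pos: [0.5442, 0.2261, 0.1422]
eef_rot: [-0.656, -0.262, -0.205, 0.678]
contact_force: [-0.9, -0.1, -0.7]
opening: 0.167
```

>>> {"name": "send_rows", "arguments": {"motion": [[[0,0,0,0,0,0,0.3],[0,0,0,0,0,0,0.3],[0,0,0,0,-0.4,0,0.3],[0,0,0,0,-0.6,0,0.3],[0,0,0,0.2,-0.8,0,0.3]]]}}

```text
clock: 23.37
tool_pos: [0.5232, 0.2255, 0.1717]
eef_rot: [-0.656, -0.26, -0.203, 0.679]
contact_force: [0.3, -0.4, 0.1]
opening: 0.35
```

```bash
python3 - <<'E'
from pl import *
st();snap('wrist','w26.png')
a=cv2.imread('pics/w26.png');cv2.imwrite('pics/w26z.png',cv2.resize(a[0:270,180:330],None,fx=2.2,fy=2.2,interpolation=cv2.INTER_CUBIC))
E
```

```text
23.37 q [-0.51  0.75 -0.28  2.37  2.33  0.76 -1.32] pos [0.5232 0.2255 0.1717] case [-51.2 199.9 171.7] F [ 0.3 -0.4  0.1] op 0.35
```

View pics/w26.png

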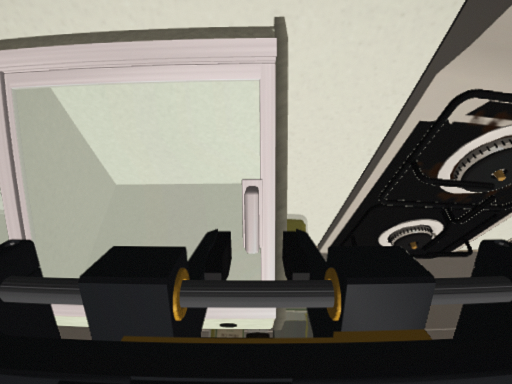

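View pics/w26z.png

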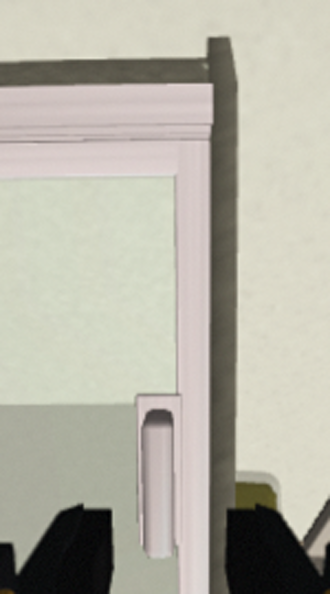

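>>> {"name": "send_rows", "arguments": {"motion": [[[0,0,0,0.4,-0.8,0,0.3],[0,0,0,0.5,-0.8,0,0.3],[0,0,0,0.6,-0.8,0,0.3],[0,0,0,0.6,-0.8,0,0],[0,0,0,0.6,-0.8,0,0]]]}}

```text
clock: 23.83
tool_pos: [0.5163, 0.2245, 0.2693]
eef_rot: [-0.656, -0.261, -0.203, 0.679]
contact_force: [0.9, -0.7, -0.5]
opening: 0.479
```

>>> {"name": "send_rows", "arguments": {"motion": [[[0,0,0,0.6,-0.6,0.8,-0.3],[0,0,0,0.6,-0.6,0.8,-0.3],[0,0,0,0.6,-0.6,0.8,-0.3],[0,0,0,0.4,-0.4,0.8,-0.3],[0,0,0,0,0,0.4,-0.3]]]}}

```text
clock: 24.25
tool_pos: [0.5177, 0.299, 0.3323]
eef_rot: [-0.654, -0.262, -0.204, 0.68]
contact_force: [0.5, 0.5, -0.2]
opening: 0.648
```

>>> {"name": "send_rows", "arguments": {"motion": [[[0,0,0,0,0,0,-0.3],[0,0,0,0,0,0,-0.3],[0,0,0,0,0,0,-0.3],[0,0,0,0,0,0,-0.3],[0,0,0,0,0,0,-0.3]]]}}

```text
clock: 24.67
tool_pos: [0.5178, 0.294, 0.3282]
eef_rot: [-0.657, -0.26, -0.203, 0.678]
contact_force: [0.7, 0.4, 0.2]
opening: 0.649
```

```bash
python3 - <<'E'
from pl import *
st();d=load('w26.png')
print('fin y',onslope(d,[(251.8,222.7)],35).round(1))
snap('wrist','w27.png');snap('scene','s27.png');snap('top','t27.png')
a=cv2.imread('pics/s27.png');cv2.imwrite('pics/s27z.png',cv2.resize(a[110:290,170:410],None,fx=3.3,fy=3.3,interpolation=cv2.INTER_CUBIC))
d=load('s27.png')
print('jar expected base/top px',proj(d,[[.4995,-.356,.01],[.4995,-.356,.115]]))
E
```

```text
24.67 q [-0.91  0.43  0.14  2.13  1.43  0.36 -0.47] pos [0.5178 0.294  0.3282] case [-50.3 268.6 328.2] F [0.7 0.4 0.2] op 0.649
fin y [[-31.2 197.6 138.3]]
jar expected base/top px [[327.03603699 258.66560701]
 [330.59587283 228.66038002]]
```

View pics/s27z.png

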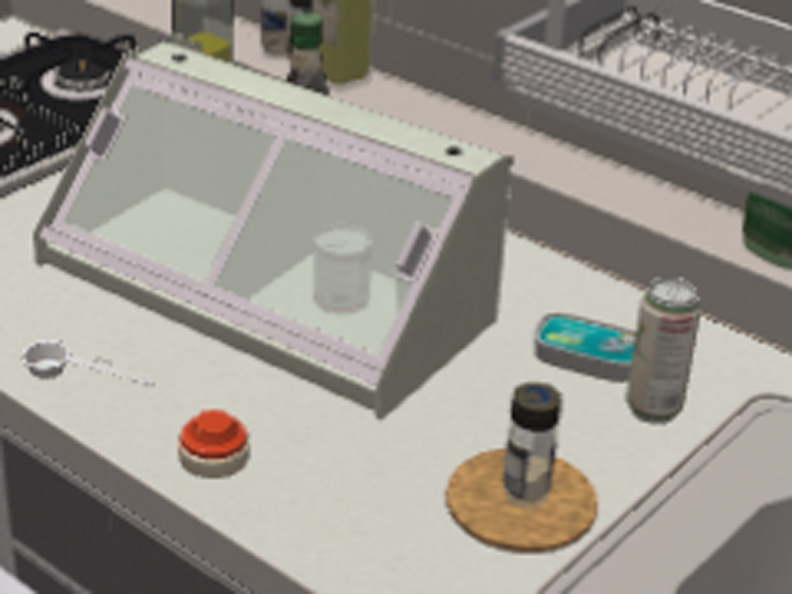

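View pics/t27.png

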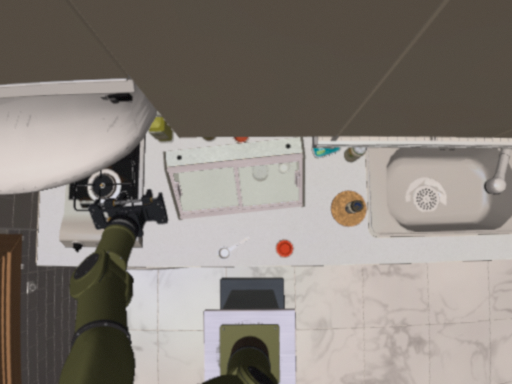

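View pics/w27.png

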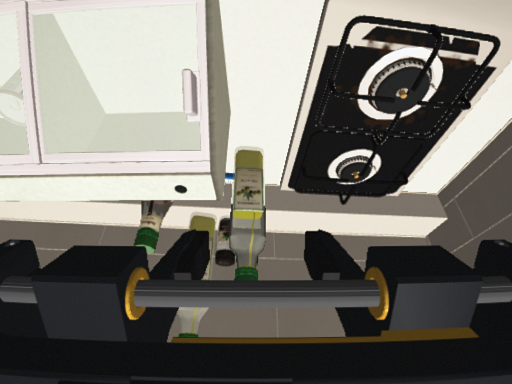

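```bash
python3 - <<'E'
from h import *
a=load('scene0.png')['img'];b=load('s27.png')['img']
df=cv2.absdiff(a,b).max(2)
for n,(x0,y0,x1,y1) in dict(front=(255,165,320,215),timer=(220,230,250,255),can=(355,185,385,240),tub=(330,200,360,225)).items(): print(n,df[y0:y1,x0:x1].max(),(df[y0:y1,x0:x1]>25).sum())
s=get_state();print(s['qd'].round(3),s['clock']);job.finish_job()
E
```

```text
front 6 0
timer 6 0
can 6 0
tub 6 0
[-0.004  0.    -0.001 -0.006 -0.001 -0.002  0.002] 24.8167
the job is handed in; nothing more can be done
```

The spice jar is standing upright on the cork trivet, the rear door is shut again, and I've handed the job in at about 25 s of the 72 s allowed.

- **Opening:** I slid the rear door right, behind the front door. I stopped a few millimetres short of its open stop, which left enough room for the jar.
- **Moving the jar:** I took it out at a 45° tilt through the sloping opening. I let go of it once it touched the trivet.
- **Closing:** I slid the rear door left slowly until it met its stop, with about 15 N of push at the end. Before that, a side load of about 15 N built up on the handle; I relaxed it before the final push.

**Last checks:**
- **Rear door:** the handle sits at about y 197 mm on the case, and no gap shows at the left wall.
- **Jar:** it is upright and a few millimetres at most from the trivet's centre.
- **Everything else:** before and after scene pictures show no change around the front door, tin and glass, timer, can or tub.
- **Robot:** the gripper was clear of everything and still when I handed in.

None of the final checks failed. The scene camera put the trivet about 7 mm nearer the robot than the top camera did. I used the top camera's position, and the wrist camera agreed with it.

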